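# Find the rattling hardware tin and hold it out

### The job

One of the three sealed hardware tins has something loose in it. Working along the rack from the left bay to the right bay, as the robot sees them, lift each tin clear, shake it by rocking it lengthwise, one end down and then the other (some 30 degrees each way), and put it back in its bay before lifting the next. Then hold out the one that rattles over the middle of the cork mat, level and still and about 20 cm above the bench, with the other two back in their bays; finish while holding it there, do not put it down, and leave the other things on the bench alone.

Things in the scene. Friction and masses are not known exactly. Their poses are not given: they have to be found in the camera images.
- tin_left: sealed metal tin in the left bay, 120 (x) x 56 (y) x 56 mm high, 0.39 to 0.45 kg, origin at centre of underside; 3 alike. Grip across the 56. In one of the 3, unseen, a loose 0.25 kg steel piece slides 35 mm either way of the middle along x when tipped over about 7 deg, knocks the end and stays there when level again (0.086 N m end-heavy). In the others nothing shifts over 1 mm.
- tin_middle: sealed metal tin in the middle bay, 120 (x) x 56 (y) x 56 mm high, 0.39 to 0.45 kg, origin at centre of underside; 3 alike. Grip across the 56. In one of the 3, unseen, a loose 0.25 kg steel piece slides 35 mm either way of the middle along x when tipped over about 7 deg, knocks the end and stays there when level again (0.086 N m end-heavy). In the others nothing shifts over 1 mm.
- tin_right: sealed metal tin in the right bay, 120 (x) x 56 (y) x 56 mm high, 0.39 to 0.45 kg, origin at centre of underside; 3 alike. Grip across the 56. In one of the 3, unseen, a loose 0.25 kg steel piece slides 35 mm either way of the middle along x when tipped over about 7 deg, knocks the end and stays there when level again (0.086 N m end-heavy). In the others nothing shifts over 1 mm.
- rack: fixed wooden rack on the bench, base board 156 (x) x 360 (y) x 12 mm, origin at the centre of its underside. Three bays side by side along its y, 120 mm apart; each bay is a 136 x 64 mm recess (x, y) between walnut slats that rise 8 mm above the board, with its long side along the rack's x, so a tin has 4 mm play at each side and 8 mm at each end. Tins lie with their length along the rack's x
- bay_left (a point): centre of the floor of the left bay (robot's left, +y of the rack), on the board's top, 12 mm above the bench; axes as the rack's
- bay_middle (a point): centre of the floor of the middle bay, same height
- bay_right (a point): centre of the floor of the right bay (robot's right, -y of the rack), same height
- mat_centre (a point): centre of the top of the square cork hand-over mat, 100 x 100 x 4 mm, fixed on the bench beyond the rack; z up
- offcut: bystander: dark walnut offcut with one round end, 120 x 60 x 45 mm high, loose; origin 15 mm from the middle of the underside, away from the round end
- glue: bystander: white glue bottle, 52 mm diameter, 100 mm high, standing; origin at the centre of the underside
- clampblock: bystander: wooden clamping block with a steel stud, 50 x 110 x 30 mm, 42 mm high at the stud; loose; origin at the centre of the underside
There are look-alikes about, which are no part of the job. What is shaped like the tin_right but green is not meant.

How it is judged:
By the outcome, as a careful person would: the job done as asked, in the order asked, and still so for the second after the job is handed in, while the arm keeps its last pose, push and grip.
It also fails if it takes over 72 s, if anything falls off the work surface, if the arm or the gripper's body presses on something with over 40 N, if the wrist force passes 120 N, or if a joint passes its speed limit or range.

### The arm

A 6-joint arm with a two-finger parallel gripper is mounted at the origin on the work surface. World frame = base frame: x ahead of the robot, y to its left, z up, the work surface at z = 0. Lengths are in m, angles in rad, forces in N, time in s.
With the tool pointing down it reaches from about 0.325 to 0.85 m from the base axis. Payload 15.5 kg.
Tool frame: the origin (TCP) lies at the very end of the fingers, on their centre line; the grasp point (between the pads) lies 19 mm behind it; z points along the fingers, y is the direction in which the jaws open and shut (so a half turn about z gives the same grasp; the last joint's range is limited). The gripper opens to 91 mm and grips with 3 to 60 N. Pads are 32 mm wide; open, the fingers measure 118 mm over their backs; the gripper's body (76 mm by 178 mm) begins 60 mm behind the grasp point.
Start: joints at [1.194, 0.494, 1.345, -0, 1.302, -0.096], TCP at [0.173, 0.601, 0.184] pointing down, gripper open.
Joint ranges: [-2.91, 2.91], [-0.82, 2.16], [0.22, 2.67], [-1.22, 4.37], [0.12, 2.79], [-3.08, 3.08]. Speed limits (rad/s): [1.89, 1.89, 2.57, 3.01, 3.01, 3.01].

### API

Orientations are given as a unit quaternion [w, x, y, z].
In Python, from plant import manip gives the robot as it stands.
- The arm moves only by the shell command python3 -m jog 'ROWS'. ROWS is JSON, a list of rows, each a list of 5 numbers: the shift along the tool's x, y, z in mm, then the turn about the tool's z in rad, then the closure in counts, from 0 (fully open) to 255 (shut). A call has 1 to 20 rows; each row is the pose to reach, as a shift and turn from the pose measured when the call began, along the tool's axes at that moment; what a row does not reach only later rows make up. A row lasts 1/8 s, in which the tool goes at most 62.5 mm and 10.7 degrees, less where a joint would pass 70% of its speed; a pose out of reach is approached as far as the arm can. A call with a gripper value outside its range is refused whole. The fingers move at their own pace and stop on an object; the grip force is fixed at half the most. Time passes only in rows, so rows that repeat a pose let the fingers close. It gives the time, the measured TCP pose, the force and the opening at its end, in the units of the state.
- manip.sense(): the state, without advancing time (a new reading comes with each control period).
- manip.snapshot(name): name is "scene" or "top"; returns a dict with "image" (400x640x3 uint8, red, green, blue), "fx", "fy", "cx", "cy" (pixels), "R" (3x3) and "t" (3): a world point X has camera coordinates R X + t. Camera axes: x right, y down, z forward; pixel columns grow to the right and rows downward; lengths in m; the calibration is good to about 2 mm. A picture is of the moment at which its call begins. There is no depth.
- manip.job_done(): hands the job in, once; it reports no verdict.
The state is a dict: "time": time; "joints": joint angles; "joint_velocities": joint speeds; "effort": joint torques, N m; "ee_pos": TCP position; "eef_rot": TCP orientation; "wrist_force": force on the tool from outside, world axes, zero at the start; "moment": the same for the moment, N m; "width": opening from 0.0 (shut) to 1.0 (fully open).
Only numpy, scipy, OpenCV 4.12 (cv2) and the standard library are available. Lean on these libraries where they do the work, as an engineer would, in place of code of your own. Each camera call takes 0.05 s, during which the arm holds its last target.

## Working session

There is one attempt and no reset: what is moved stays moved. The work goes in short steps, Python scripts to look and compute and a shell command to move; the robot and the scene stay as the last step left them, time stands still between calls to the robot, and variables do not carry over. Pictures are saved under pics/ and viewed, and the job is handed in when it is done.

```bash
ls; mkdir -p pics; python3 - <<'E'
from plant import manip
import cv2,numpy as np
s=manip.sense()
for k,v in s.items(): print(k,np.round(v,4))
for n in("scene","top"):
    d=manip.snapshot(n); np.savez(f"pics/{n}0.npz",**d)
    cv2.imwrite(f"pics/{n}0.png",d["image"][:,:,::-1]); print(n,d["fx"],d["fy"],d["cx"],d["cy"],d["R"],d["t"])
E
python3 -m jog --help | head -30
```

```text
pics
time 0.0
joints [ 1.1945  0.4942  1.3461 -0.      1.3024 -0.0955]
joint_velocities [-0.0001  0.      0.0006 -0.     -0.0007  0.0014]
effort [-1.20000e-03 -8.78844e+01 -3.81865e+01  7.06000e-02  5.33000e-02
 -0.00000e+00]
ee_pos [0.1731 0.6001 0.1833]
eef_rot [-1.000e-04  1.399e-01  9.902e-01 -6.000e-04]
wrist_force [ 0.165   0.3123 -0.3267]
moment [-0.0013  0.0141 -0.0184]
width 1.0029
scene 379.5181142351711 379.5181142351711 318.84540884536176 202.89018827151634 [[ 0.2179243   0.97591867 -0.00957876]
 [ 0.67469037 -0.15773669 -0.72104927]
 [-0.70519636  0.15067146 -0.69281758]] [-0.13317511 -0.34865318  1.42381633]
top 502.4569739912231 502.4569739912231 327.0634263749472 200.36870694890933 [[ 0.02127238 -0.99975557 -0.00602317]
 [-0.99834888 -0.02092016 -0.05349628]
 [ 0.0533572   0.00715122 -0.99854988]] [0.01342266 0.55428091 1.44817809]invalid input: not JSON, or not a number
```

View pics/scene0.png

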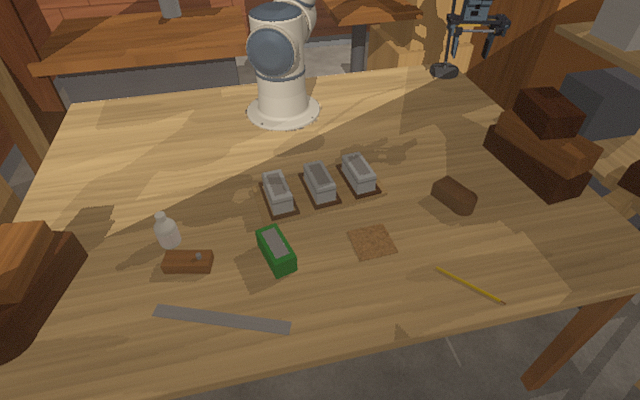

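View pics/top0.png

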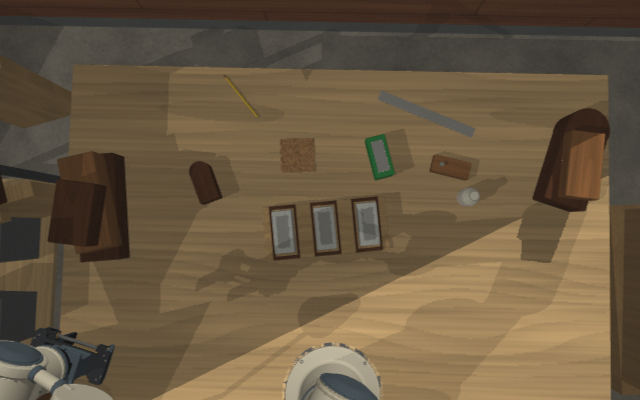

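```bash
cat > h.py <<'E'
import numpy as np,cv2
def pix2w(d,u,v,z):
    R=np.array(d["R"]);t=np.array(d["t"]);c=-R.T@t
    r=R.T@np.array([(u-d["cx"])/d["fx"],(v-d["cy"])/d["fy"],1.0])
    return c+r*(z-c[2])/r[2]
def w2pix(d,X):
    p=np.array(d["R"])@np.array(X)+np.array(d["t"]); return np.array([d["fx"]*p[0]/p[2]+d["cx"],d["fy"]*p[1]/p[2]+d["cy"]])
E
python3 - <<'E'
import cv2
im=cv2.imread("pics/top0.png")
cv2.imwrite("pics/c1.png",cv2.resize(im[120:270,255:415],None,fx=5,fy=4*1.25,interpolation=cv2.INTER_CUBIC)[:, :800][150:])
cv2.imwrite("pics/c1.png",cv2.resize(im[185:270,260:400],None,fx=5.7,fy=5.7,interpolation=cv2.INTER_CUBIC))
cv2.imwrite("pics/c2.png",cv2.resize(im[125:190,270:410],None,fx=5.7,fy=5.7,interpolation=cv2.INTER_CUBIC))
E
```

```text
(no output)
```

View pics/c1.png

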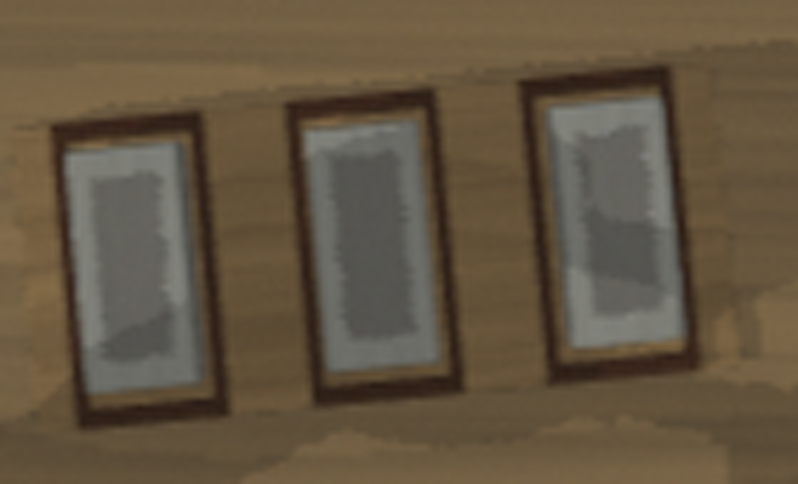

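View pics/c2.png

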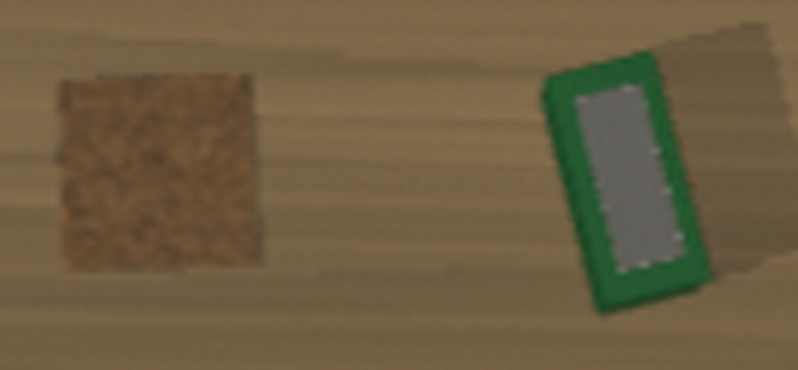

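```bash
python3 - <<'E'
from h import *
d=dict(np.load("pics/top0.npz"))
def P(l,z,o=(260,185)): 
    return np.array([pix2w(d,x/5.7+o[0]-0.41,y/5.7+o[1]-0.41,z) for x,y in l])
F={"L":[(52,127),(201,115),(228,412),(80,425)],"M":[(287,103),(434,90),(462,389),(315,403)],"R":[(519,82),(668,68),(697,368),(549,382)]}
T={"L":[(65,152),(181,142),(203,383),(85,394)],"M":[(303,131),(417,122),(441,360),(325,373)],"R":[(547,107),(664,97),(688,340),(570,350)]}
for n,Z,D in(("frame",.02,F),("tin",.068,T)):
    for k in D:
        p=P(D[k],Z); dx=(p[0]+p[1]-p[2]-p[3])/2
        print(n,k,p.mean(0).round(4),"len",np.linalg.norm(dx).round(4),"wid",np.linalg.norm((p[0]+p[3]-p[1]-p[2])/2).round(4),"yaw",np.degrees(np.arctan2(dx[1],dx[0])).round(2))
p=P([(58,79),(250,74),(262,264),(65,270)],.004,(270,125));print("mat",p.mean(0))
p=P([(545,78),(655,52),(712,278),(602,313)],.06,(270,125));print("green",p.round(3),p.mean(0))
print("offcut",pix2w(d,206,183,.045),"glue",pix2w(d,470,197,.08),"block",pix2w(d,451,166,.03))
E
```

```text
frame L [0.4598 0.1472 0.02  ] len 0.1514 wid 0.0757 yaw 6.77
frame M [0.4743 0.0285 0.02  ] len 0.1525 wid 0.0749 yaw 6.58
frame R [ 0.4876 -0.0898  0.02  ] len 0.1528 wid 0.0757 yaw 6.6
tin L [0.4612 0.1461 0.068 ] len 0.1188 wid 0.0577 yaw 6.47
tin M [0.4741 0.0295 0.068 ] len 0.1182 wid 0.0567 yaw 6.72
tin R [ 0.4879 -0.0908  0.068 ] len 0.1196 wid 0.0579 yaw 6.5
mat [0.6874845  0.11541711 0.004     ]
green [[ 0.73  -0.08   0.06 ]
 [ 0.744 -0.134  0.06 ]
 [ 0.632 -0.164  0.06 ]
 [ 0.613 -0.11   0.06 ]] [ 0.6799885  -0.12205249  0.06      ]
offcut [0.59476308 0.37228388 0.045     ] glue [ 0.56808425 -0.37217716  0.08      ] block [ 0.65993943 -0.33072262  0.03      ]
```

```bash
cat > st.py <<'E'
from plant import manip
import numpy as np
from scipy.spatial.transform import Rotation as Ro
np.set_printoptions(suppress=True,precision=4)
s=manip.sense();q=np.array(s["eef_rot"]);R=Ro.from_quat(q[[1,2,3,0]]).as_matrix()
print("t",round(float(s["time"]),3),"pos",np.array(s["ee_pos"]),"r",np.hypot(*s["ee_pos"][:2]).round(4),"j",np.array(s["joints"]))
print("xax",R[:,0],"az",np.degrees(np.arctan2(R[1,0],R[0,0])).round(2),"elev x",np.degrees(np.arcsin(R[2,0])).round(2),"elev y",np.degrees(np.arcsin(R[2,1])).round(2),"zax",R[:,2])
print("F",np.array(s["wrist_force"]),"M",np.array(s["moment"]),"Mtool",R.T@np.array(s["moment"]),"w",s["width"])
E
python3 -m jog '[[-402,-357,-100,-0.398,0],[-402,-357,-100,-0.398,0],[-402,-357,-100,-0.398,0],[-402,-357,-100,-0.398,0],[-402,-357,-100,-0.398,0],[-402,-357,-100,-0.398,0],[-402,-357,-100,-0.398,0],[-402,-357,-100,-0.398,0],[-402,-357,-100,-0.398,0],[-402,-357,-100,-0.398,0],[-402,-357,-100,-0.398,0],[-402,-357,-100,-0.398,0]]'; python3 st.py
```

```text
time: 1.6
ee_pos: [0.4597, 0.1467, 0.2835]
eef_rot: [-0.001, -0.059, 0.998, -0.0]
wrist_force: [0.3, 0.6, 0.7]
width: 0.999
t 1.6 pos [0.4597 0.1467 0.2835] r 0.4825 j [ 0.1857  0.1984  1.5266 -0.0008  1.4178 -1.5035]
xax [-0.993  -0.1182  0.0012] az -173.21 elev x 0.07 elev y -0.05 zax [-0.0011 -0.001  -1.    ]
F [0.3294 0.5591 0.698 ] M [ 0.0793 -0.0158  0.0234] Mtool [-0.0769 -0.0251 -0.0235] w 0.9991965868130955
```

```bash
python3 -m jog '[[-550,0,0,0,0],[-550,0,0,0,0],[-550,0,0,0,0],[-550,0,0,0,0],[-550,0,0,0,0],[-550,0,0,0,0],[-550,0,0,0,0],[-550,0,0,0,0],[-550,0,0,0,0],[-550,0,0,0,0]]'; python3 st.py
```

```text
time: 2.85
ee_pos: [0.8974, 0.191, 0.2427]
eef_rot: [0.028, -0.06, 0.998, 0.004]
wrist_force: [-0.2, 0.1, 0.8]
width: 0.998
t 2.85 pos [0.8974 0.191  0.2427] r 0.9175 j [ 0.1435  0.973   0.2199  0.0031  1.8929 -1.5457]
xax [-0.9914 -0.1188 -0.0558] az -173.17 elev x -3.2 elev y 0.24 zax [ 0.0548  0.0109 -0.9984]
F [-0.2084  0.0731  0.7531] M [0.0315 0.0355 0.0211] Mtool [-0.0366  0.0316 -0.019 ] w 0.9981400114819752
```

```bash
python3 -m jog '[[-600,0,0,0,0],[-600,0,0,0,0],[-600,0,0,0,0],[-600,0,0,0,0],[-600,0,0,0,0],[-600,0,0,0,0]]'; python3 st.py
```

```text
time: 3.6
ee_pos: [0.9503, 0.1786, 0.1696]
eef_rot: [0.057, -0.06, 0.997, 0.007]
wrist_force: [-0.2, 0.2, 0.9]
width: 0.997
t 3.6 pos [0.9503 0.1786 0.1696] r 0.9669 j [ 0.1209  1.0553  0.2206  0.0081  1.7515 -1.5673]
xax [-0.9865 -0.1179 -0.1139] az -173.19 elev x -6.54 elev y 0.47 zax [ 0.1121  0.0216 -0.9935]
F [-0.1719  0.2084  0.9145] M [ 0.0054  0.0663 -0.0105] Mtool [-0.0119  0.0651  0.0125] w 0.9972413614406385
```

```bash
python3 -m jog '[[-600,0,-100,0,0]]'; python3 st.py|head -2;python3 -m jog '[[-600,0,-100,0,0]]'; python3 st.py|head -2; python3 -m jog '[[-600,0,-100,0,0]]'; python3 st.py|head -2
```

```text
time: 3.72
ee_pos: [0.9669, 0.1779, 0.1716]
eef_rot: [0.078, -0.06, 0.995, 0.01]
wrist_force: [0.3, -0.2, -1.1]
width: 1.005
t 3.725 pos [0.9669 0.1779 0.1716] r 0.9832 j [ 0.1169  1.0552  0.2213  0.0114  1.7082 -1.571 ]
xax [-0.9808 -0.1169 -0.1563] az -173.2 elev x -8.99 elev y 0.62 zax [ 0.1539  0.0294 -0.9877]
time: 3.85
ee_pos: [0.9834, 0.177, 0.1781]
eef_rot: [0.1, -0.059, 0.993, 0.013]
wrist_force: [-0.8, -0.9, 0.4]
width: 1.002
t 3.85 pos [0.9834 0.177  0.1781] r 0.9992 j [ 0.1127  1.0518  0.2207  0.0149  1.6669 -1.5747]
xax [-0.9728 -0.1155 -0.2009] az -173.23 elev x -11.59 elev y 0.77 zax [ 0.1978  0.0373 -0.9795]
time: 3.98
ee_pos: [0.9991, 0.1763, 0.1865]
eef_rot: [0.123, -0.059, 0.991, 0.015]
wrist_force: [-0.4, 1.0, -0.3]
width: 0.998
t 3.975 pos [0.9991 0.1763 0.1865] r 1.0146 j [ 0.1089  1.0469  0.2207  0.0185  1.627  -1.5781]
xax [-0.9629 -0.1137 -0.2447] az -173.27 elev x -14.16 elev y 0.91 zax [ 0.241   0.045  -0.9695]
```

```bash
cat > w.py <<'E'
import sys
from plant import manip
import numpy as np
from scipy.spatial.transform import Rotation as Ro
np.set_printoptions(suppress=True,precision=1)
s=manip.sense();q=np.array(s["eef_rot"]);R=Ro.from_quat(q[[1,2,3,0]]).as_matrix()
g=np.array([float(a) for a in sys.argv[1:4]])   # goal TCP world, m
print("tool shift mm",R.T@(g-np.array(s["ee_pos"]))*1000)
E
python3 w.py 0.38 0.08 0.25
```

```text
tool shift mm [ 591.6  -19.5 -215.2]
```

```bash
python3 -m jog '[[592,-20,-215,0,0],[592,-20,-215,0,0],[592,-20,-215,0,0],[592,-20,-215,0,0],[592,-20,-215,0,0],[592,-20,-215,0,0],[592,-20,-215,0,0],[592,-20,-215,0,0],[592,-20,-215,0,0],[592,-20,-215,0,0],[592,-20,-215,0,0]]'; python3 st.py;  for i in 1 2 3; do python3 -m jog '[[300,0,-70,0,0]]'>/dev/null; python3 st.py|head -2; done
```

```text
time: 5.35
ee_pos: [0.3774, 0.0793, 0.2501]
eef_rot: [0.123, -0.059, 0.991, 0.015]
wrist_force: [0.4, -0.1, 1.3]
width: 1.004
t 5.35 pos [0.3774 0.0793 0.2501] r 0.3857 j [ 0.0088 -0.0736  1.9582  0.0506  1.0124 -1.7032]
xax [-0.9627 -0.1138 -0.2456] az -173.26 elev x -14.22 elev y 0.91 zax [ 0.242   0.045  -0.9692]
F [ 0.3626 -0.0904  1.3282] M [ 0.0253  0.1581 -0.0164] Mtool [-0.0383  0.1536  0.0292] w 1.0044252589062679
t 5.475 pos [0.3173 0.0718 0.2494] r 0.3253 j [-0.0223 -0.1892  2.0494  0.0586  1.0361 -1.7367]
xax [-0.962  -0.1141 -0.2479] az -173.24 elev x -14.35 elev y 0.88 zax [ 0.2443  0.0449 -0.9687]
t 5.6 pos [0.2541 0.0644 0.2475] r 0.2621 j [-0.0783 -0.3246  2.1304  0.0721  1.0929 -1.7954]
xax [-0.9617 -0.115  -0.2489] az -173.18 elev x -14.41 elev y 0.86 zax [ 0.2453  0.0449 -0.9684]
t 5.725 pos [0.1919 0.0571 0.246 ] r 0.2003 j [-0.2117 -0.4845  2.1895  0.1026  1.2041 -1.9316]
xax [-0.9612 -0.1175 -0.2497] az -173.03 elev x -14.46 elev y 0.82 zax [ 0.2461  0.0449 -0.9682]
```

```bash
cat > kin.py <<'E'
import numpy as np
from scipy.optimize import least_squares
D=[((.1731,.6001,.1833),(1.1945,.4942,1.3461,1.3024)),((.4597,.1467,.2835),(.1857,.1984,1.5266,1.4178)),((.8974,.191,.2427),(.1435,.973,.2199,1.8929)),((.9503,.1786,.1696),(.1209,1.0553,.2206,1.7515)),
((.9991,.1763,.1865),(.1089,1.0469,.2207,1.627)),((.3774,.0793,.2501),(.0088,-.0736,1.9582,1.0124)),((.1919,.0571,.246),(-.2117,-.4845,2.1895,1.2041)),((.2541,.0644,.2475),(-.0783,-.3246,2.1304,1.0929))]
def fk(p,j):
    e,h,a,b,bo,c,co=p; j2,j3,j5=j; f=j2+j3; g=f+j5
    x=e+a*np.sin(j2)+b*np.sin(f)+bo*np.cos(f)+c*np.sin(g)+co*np.cos(g)
    z=h+a*np.cos(j2)+b*np.cos(f)-bo*np.sin(f)+c*np.cos(g)-co*np.sin(g)
    return np.array([x,z])
def res(p):
    o=[]
    for P,J in D:
        r=np.sqrt(P[0]**2+P[1]**2-.0596**2)
        o+=list(fk(p,J[1:])-[r,P[2]])
    return np.array(o)
s=least_squares(res,[0,.35,.45,.4,0,.25,0]); 
if __name__=="__main__": print(s.x.round(4),(s.fun*1000).round(1))
P=s.x
E
python3 kin.py
```

```text
[ 0.0155  0.2824  0.5838  0.3737  0.1301  0.3867 -0.0018] [-2.5  1.5  2.2 -1.3  1.  -0.7 -0.6  0.8 -0.2  0.9  2.1  0.7 -3.9 -1.7
  1.8 -0.2]
```

```bash
cat > srch.py <<'E'
from kin import *
lo=np.array([-.82,.22,.12]);hi=np.array([2.16,2.67,2.79]);L=.6
def ik(x,z,g,j0):
    f=lambda j:np.r_[fk(P,j)-[x,z],L*(j.sum()-g)]
    s=least_squares(f,np.clip(j0,lo+1e-3,hi-1e-3),bounds=(lo,hi)); return s.x,np.linalg.norm(s.fun)
for g0 in (2.62,2.9,3.14,3.4,3.6):
    out=[]
    for x in np.arange(.3,1.0,.05):
        for z in np.arange(.2,1.0,.1):
            j,e=ik(x,z,g0,np.array([.2,1.5,1.4]))
            if e>.003: continue
            for a in np.arange(0,360,30):
                t=np.array([x,z])+.0625*np.array([np.cos(np.radians(a)),np.sin(np.radians(a))])
                j2,e2=ik(*t,g0,j)
                out.append((np.degrees(j2.sum()-g0),x,z,a,*j.round(2)))
    out.sort(key=lambda o:o[0])
    print(g0); [print(np.round(o,2)) for o in out[:3]+out[-4:]]
E
python3 srch.py
```

```text
2.62
[-2.24  0.6   0.8  60.    0.19  0.27  2.17]
[-2.01  0.6   0.8  90.    0.19  0.27  2.17]
[-1.88  0.75  0.7  60.    0.35  0.34  1.93]
[ 3.50e-01  3.00e-01  2.00e-01  3.00e+02 -2.70e-01  2.41e+00  4.80e-01]
[ 5.60e-01  4.00e-01  2.00e-01  2.70e+02 -4.00e-02  2.27e+00  3.90e-01]
[ 6.00e-01  3.00e-01  2.00e-01  2.70e+02 -2.70e-01  2.41e+00  4.80e-01]
[ 6.90e-01  3.50e-01  2.00e-01  2.70e+02 -1.40e-01  2.35e+00  4.20e-01]
2.9
[-2.45  0.75  0.6  60.    0.52  0.22  2.16]
[-2.43  0.75  0.6  30.    0.52  0.22  2.16]
[-2.16  0.9   0.4  30.    0.76  0.31  1.84]
[0.00e+00 5.00e-01 3.00e-01 1.80e+02 7.00e-02 1.66e+00 1.16e+00]
[0.00e+00 8.00e-01 2.00e-01 2.70e+02 6.20e-01 1.09e+00 1.18e+00]
[0.00e+00 4.00e-01 2.00e-01 2.40e+02 4.00e-02 2.02e+00 8.40e-01]
[0.00e+00 5.50e-01 2.00e-01 3.00e+02 2.60e-01 1.73e+00 9.10e-01]
3.14
[-2.27  0.65  0.6  60.    0.51  0.22  2.41]
[-2.26  0.65  0.6  30.    0.51  0.22  2.41]
[-2.19  0.9   0.2  30.    0.99  0.29  1.86]
[ 0.00e+00  3.00e-01  5.00e-01  2.10e+02 -1.90e-01  1.35e+00  1.98e+00]
[0.00e+00 4.50e-01 2.00e-01 3.00e+02 2.40e-01 1.73e+00 1.18e+00]
[  0.     0.6    0.4  180.     0.33   1.03   1.78]
[0.00e+00 5.00e-01 2.00e-01 2.70e+02 3.10e-01 1.62e+00 1.21e+00]
3.4
[-2.07  0.4   0.7  60.    0.28  0.34  2.79]
[-2.04  0.4   0.7  90.    0.28  0.34  2.79]
[-1.96  0.65  0.5  30.    0.66  0.24  2.5 ]
[  0.     0.4    0.3  180.     0.22   1.48   1.7 ]
[0.00e+00 3.50e-01 3.00e-01 1.80e+02 1.40e-01 1.58e+00 1.67e+00]
[  0.     0.5    0.5  180.     0.33   0.81   2.26]
[0.00e+00 3.00e-01 3.00e-01 1.80e+02 6.00e-02 1.68e+00 1.66e+00]
3.6
[-2.24  0.75  0.2   0.    1.06  0.23  2.31]
[-2.23  0.75  0.2  30.    1.06  0.23  2.31]
[-2.09  0.5   0.6  60.    0.52  0.3   2.78]
[0.00e+00 3.00e-01 6.00e-01 1.80e+02 1.20e-01 9.00e-01 2.58e+00]
[  0.     0.35   0.6  180.     0.21   0.79   2.6 ]
[0.00e+00 3.50e-01 2.00e-01 2.70e+02 3.90e-01 1.62e+00 1.59e+00]
[  0.     0.45   0.5  180.     0.37   0.82   2.41]
```

```bash
cat > full.py <<'E'
from kin import P
import numpy as np
from scipy.optimize import least_squares
from scipy.spatial.transform import Rotation as Ro
lo=np.array([-2.91,-.82,.22,-1.22,.12,-3.08]);hi=np.array([2.91,2.16,2.67,4.37,2.79,3.08]);L=.6
vmax=.7*.125*np.array([1.89,1.89,2.57,3.01,3.01,3.01])
e,h,a,b,bo,c,co=P
def FK(q):
    f=q[1]+q[2]
    w=np.array([e+a*np.sin(q[1])+b*np.sin(f)+bo*np.cos(f),.0596,h+a*np.cos(q[1])+b*np.cos(f)-bo*np.sin(f)])
    R1=Ro.from_euler("z",q[0])
    R=R1*Ro.from_euler("y",f)*Ro.from_euler("z",q[3])*Ro.from_euler("y",q[4])*Ro.from_euler("z",q[5]+np.pi/2)
    return R1.apply(w)+R.apply([0,0,c]),R
def IK(p,R,q0,lim=True):
    l,u=(np.maximum(lo,q0-vmax),np.minimum(hi,q0+vmax)) if lim else (lo,hi)
    def f(q):
        pp,RR=FK(q); return np.r_[pp-p,L*(R*RR.inv()).as_rotvec()]
    q0=np.clip(q0,l+1e-5,u-1e-5)
    return least_squares(f,q0,bounds=(l,u)).x
def row(q,d,turn):  # one single-row call, d tool mm
    p,R=FK(q); d=np.array(d)/1000.; n=np.linalg.norm(d)
    if n>.0625:d*=.0625/n
    turn=np.clip(turn,-.187,.187)
    return IK(p+R.apply(d),R*Ro.from_euler("z",turn),q)
def desc(q):
    p,R=FK(q);M=R.as_matrix()
    return "p %s xel %.1f yel %.1f az %.1f j %s"%(p.round(3),np.degrees(np.arcsin(M[2,0])),np.degrees(np.arcsin(M[2,1])),np.degrees(np.arctan2(M[1,0],M[0,0])),q.round(2))
if __name__=="__main__":
    for q in ([-.2117,-.4845,2.1895,.1026,1.2041,-1.9316],[1.1945,.4942,1.3461,0,1.3024,-.0955],[.1089,1.0469,.2207,.0185,1.627,-1.5781]): print(desc(np.array(q)))
    q=np.array([ 0.1209,1.0553,.2206,.0081,1.7515,-1.5673])
    for i in range(3): q=row(q,[-600,0,-100],0); print(desc(q))
E
python3 full.py; cat > low.py <<'E'
from srch import *
E
sed -e 's/np.arange(.3,1.0,.05)/np.arange(.15,.6,.05)/;s/np.arange(.2,1.0,.1)/np.arange(.05,.3,.05)/' srch.py > low.py; python3 low.py
```

```text
p [0.202 0.055 0.246] xel -14.5 yel 0.8 az -173.0 j [-0.21 -0.48  2.19  0.1   1.2  -1.93]
p [0.171 0.596 0.185] xel 0.0 yel -0.1 az 163.9 j [ 1.19  0.49  1.35  0.    1.3  -0.1 ]
p [0.998 0.176 0.187] xel -14.2 yel 0.9 az -173.3 j [ 0.11  1.05  0.22  0.02  1.63 -1.58]
p [0.966 0.178 0.175] xel -9.2 yel 0.6 az -173.2 j [ 0.12  1.05  0.22  0.01  1.71 -1.57]
p [0.983 0.177 0.182] xel -11.9 yel 0.8 az -173.3 j [ 0.11  1.05  0.22  0.02  1.66 -1.57]
p [1.    0.177 0.191] xel -14.6 yel 0.9 az -173.3 j [ 0.11  1.04  0.22  0.02  1.62 -1.58]
2.62
[ -0.     0.4    0.15 120.     0.12   2.38   0.12]
[-0.    0.45  0.15 60.    0.18  2.28  0.16]
[-0.    0.5   0.15 60.    0.24  2.17  0.21]
[2.32e+00 4.50e-01 1.50e-01 2.40e+02 1.80e-01 2.28e+00 1.60e-01]
[2.46e+00 4.00e-01 1.50e-01 2.40e+02 1.20e-01 2.38e+00 1.20e-01]
[2.47e+00 4.50e-01 1.50e-01 2.70e+02 1.80e-01 2.28e+00 1.60e-01]
[2.79e+00 4.00e-01 1.50e-01 2.70e+02 1.20e-01 2.38e+00 1.20e-01]
2.9
[-0.    0.25  0.15  0.   -0.11  2.37  0.64]
[-0.0e+00  5.0e-01  1.5e-01  3.3e+02  2.7e-01  1.9e+00  7.2e-01]
[ -0.     0.55   0.25 120.     0.2    1.65   1
[... 879 characters left out ...]
  120.     0.46   1.4    1.54]
[0.00e+00 4.50e-01 5.00e-02 1.50e+02 6.00e-01 1.67e+00 1.13e+00]
[0.00e+00 2.00e-01 5.00e-02 2.10e+02 4.10e-01 2.27e+00 7.10e-01]
[0.0e+00 1.5e-01 5.0e-02 2.7e+02 4.0e-01 2.4e+00 6.0e-01]
[7.0e-02 1.5e-01 5.0e-02 2.4e+02 4.0e-01 2.4e+00 6.0e-01]
3.6
[-0.    0.55  0.2  30.    0.66  1.09  1.85]
[-0.    0.55  0.2   0.    0.66  1.09  1.85]
[-0.00e+00  5.50e-01  5.00e-02  2.70e+02  8.20e-01  1.21e+00  1.57e+00]
[0.00e+00 4.50e-01 5.00e-02 1.50e+02 7.10e-01 1.50e+00 1.39e+00]
[0.00e+00 2.00e-01 5.00e-02 1.80e+02 5.20e-01 2.12e+00 9.50e-01]
[0.00e+00 2.50e-01 5.00e-02 3.00e+02 5.50e-01 2.00e+00 1.05e+00]
[0.00e+00 4.00e-01 5.00e-02 1.50e+02 6.60e-01 1.63e+00 1.31e+00]
```

```bash
cat > j6.py <<'E'
from full import *
def at(p,az,q0,lean=None):
    # level tool with x azimuth az(deg)
    A=np.radians(az); M=np.array([[np.cos(A),np.sin(A),0],[np.sin(A),-np.cos(A),0],[0,0,-1]]).T
    M=np.c_[[np.cos(A),np.sin(A),0],[np.sin(A),-np.cos(A),0],[0,0,-1]]
    return IK(np.array(p),Ro.from_matrix(M),np.array(q0),False)
if __name__=="__main__":
  for sg in (1,-1):
    for p in ([.4,.0596,.3],[.5,.0596,.3],[.6,.0596,.4],[.6,.0596,.6],[.45,.0596,.6],[.4,.06,.75]):
        q=at(p,90-sg*176,[0,.3,1.5,0,1.4,sg*3.]); print("f",np.degrees(q[1]+q[2]).round(),desc(q))
        for i in range(6):
            q=row(q,[0,0,0],sg*.5)
            if i in(0,2,5): print(i+1,desc(q))
E
python3 j6.py
```

```text
f 98.0 p [0.4  0.06 0.3 ] xel -0.0 yel -0.0 az -86.0 j [-0.    0.05  1.65  0.    1.44  3.07]
1 p [0.395 0.024 0.298] xel -2.5 yel -0.2 az -94.5 j [-0.13  0.04  1.68  0.04  1.43  3.08]
3 p [ 0.371 -0.044  0.29 ] xel -7.6 yel 0.6 az -111.7 j [-0.42  0.    1.74  0.13  1.41  3.08]
6 p [ 0.306 -0.121  0.267] xel -13.7 yel 4.8 az -139.0 j [-0.85 -0.03  1.87  0.24  1.4   3.08]
f 96.0 p [0.5  0.06 0.3 ] xel -0.0 yel -0.0 az -86.0 j [-0.    0.22  1.45  0.    1.47  3.07]
1 p [0.495 0.02  0.298] xel -2.8 yel -0.3 az -93.6 j [-0.12  0.2   1.48  0.05  1.46  3.08]
3 p [ 0.469 -0.056  0.285] xel -8.6 yel 0.3 az -109.1 j [-0.37  0.17  1.57  0.15  1.42  3.08]
6 p [ 0.401 -0.141  0.251] xel -16.2 yel 4.5 az -134.3 j [-0.75  0.15  1.73  0.29  1.35  3.08]
f 78.0 p [0.6  0.06 0.4 ] xel -0.0 yel -0.0 az -86.0 j [-0.    0.33  1.02  0.    1.79  3.07]
1 p [0.594 0.011 0.397] xel -2.1 yel -0.3 az -92.1 j [-0.11  0.32  1.06  0.04  1.77  3.08]
3 p [ 0.563 -0.083  0.384] xel -6.8 yel -0.4 az -104.6 j [-0.33  0.27  1.16  0.12  1.71  3.08]
6 p [ 0.483 -0.194  0.347] xel -14.3 yel 1.6 az -125.5 j [-0.68  0.22  1.36
[... 2604 characters left out ...]
el 0.0 yel -0.0 az -94.0 j [ 0.    0.1   0.82 -0.    2.22 -3.07]
1 p [0.444 0.111 0.599] xel 0.3 yel -0.0 az -87.0 j [ 0.12  0.11  0.81 -0.01  2.22 -3.08]
3 p [0.411 0.213 0.596] xel 1.0 yel -0.1 az -73.4 j [ 0.36  0.12  0.81 -0.02  2.22 -3.08]
6 p [0.318 0.345 0.586] xel 2.2 yel -0.0 az -53.3 j [ 0.73  0.13  0.83 -0.05  2.19 -3.08]
f 26.0 p [0.4  0.06 0.75] xel -0.0 yel -0.0 az -94.0 j [ 0.    0.18  0.27  0.    2.69 -3.07]
1 p [0.397 0.092 0.756] xel -2.7 yel 0.3 az -85.4 j [ 0.04  0.2   0.22  0.12  2.73 -3.08]
3 p [0.371 0.153 0.763] xel -8.5 yel -0.6 az -68.2 j [ 0.1   0.19  0.22  0.37  2.73 -3.08]
6 p [0.303 0.214 0.786] xel -16.0 yel -5.4 az -41.1 j [ 0.15  0.16  0.22  0.8   2.75 -3.08]
```

```bash
cat > opt.py <<'E'
from j6 import *
rng=np.random.default_rng(0)
def lean(q): 
    M=FK(q)[1].as_matrix(); return np.degrees(np.arcsin(M[2,0])),np.degrees(np.arcsin(M[2,1]))
for p in ([.4,.0596,.3],[.5,.0596,.35],[.6,.0596,.35]):
    q0=at(p,90-176.4,[0,.3,1.5,0,1.4,3.07]); 
    best=[]
    for k in range(250):
        d=rng.normal(size=3); d*=62.5/np.linalg.norm(d)*rng.choice([0,1,1]); t=rng.choice([-.187,.187,0,.1,.187])
        q=row(q0,d,t); x,y=lean(q); best.append((x,y,t,*d,*(FK(q)[0]-FK(q0)[0])*1000))
    best.sort()
    print(p); 
    for o in best[:3]+best[-3:]: print(np.round(o,1))
E
python3 opt.py
```

```text
[0.4, 0.0596, 0.3]
[ -4.9  -0.4   0.2 -61.   -9.1  10.1  -1.6  -5.1 -16.6]
[ -4.8  -0.4   0.2 -62.3   0.1  -5.1 -11.   -6.1  -1.2]
[ -4.5  -0.4   0.2 -49.3  11.2  36.8 -20.6  -9.1 -42.2]
[  0.9   0.3  -0.2  55.6  16.2  23.4 -11.4 -43.2 -23.7]
[  1.    0.3  -0.2  60.6  -2.  -15.1   7.3 -45.4  14.8]
[  1.1   0.4  -0.2  60.7  14.7  -0.5  -9.3 -45.3   0.1]
[0.5, 0.0596, 0.35]
[ -4.6  -0.6   0.2 -60.   -3.4  17.3  -7.7 -10.7 -24.4]
[ -4.6  -0.6   0.2 -61.9   4.9   6.7 -16.3 -10.9 -13.9]
[ -4.6  -0.6   0.2 -56.3 -14.7  22.7   3.8 -11.9 -29.7]
[  0.2   0.1  -0.2  36.8  49.  -12.1 -46.4 -37.1  12.1]
[  0.2   0.1  -0.2  38.7  45.4 -18.7 -42.6 -38.1  18.7]
[  0.3   0.1  -0.2  55.1 -29.1   4.6  33.  -47.4  -4.7]
[0.6, 0.0596, 0.35]
[ -4.3  -0.7   0.2 -52.4 -11.4  32.1   0.5 -14.7 -39.2]
[ -4.2  -0.6   0.2 -50.3  25.9  26.4 -36.5 -17.2 -33. ]
[ -4.2  -0.6   0.2 -56.1  27.2   4.1 -38.2 -15.9 -11.1]
[  0.2   0.1  -0.2  59.  -17.3  11.3  21.4 -53.4 -11.3]
[  0.3   0.1  -0.2  57.6   5.   23.7  -0.9 -52.7 -23.7]
[  0.3   0.1  -0.2  61.6  -9.8  -3.   14.2 -54.9   3. ]
```

```bash
cat > s2.py <<'E'
from j6 import *
def desc2(q): 
    M=FK(q)[1].as_matrix(); return desc(q)+" zlean %.1f az %.0f"%(np.degrees(np.arccos(-M[2,2])),np.degrees(np.arctan2(M[1,2],M[0,2])))
if __name__=="__main__":
    q0=np.array([-.2117,-.4845,2.1895,.1026,1.2041,-1.9316]); p,R=FK(q0)
    for pg in ([.15,-.4,.3],[.14,-.5,.3],[.2,-.42,.3],[.2,-.5,.3]):
        q=IK(np.array(pg),R,np.array([-1.3,.3,1.5,0.1,1.4,-3.]),False); print("start",desc2(q))
        for i in range(6):
            q=row(q,[60,0,0],-.187); print(i+1,desc2(q))
E
python3 s2.py
```

```text
start p [ 0.196 -0.394  0.311] xel -11.1 yel 1.3 az -176.2 j [-1.42  0.09  1.6   0.2   1.46 -3.08] zlean 11.2 az 11
1 p [ 0.204 -0.381  0.308] xel -6.4 yel -0.4 az -169.9 j [-1.32  0.07  1.61  0.11  1.44 -3.08] zlean 6.4 az 7
2 p [ 0.208 -0.369  0.303] xel -1.5 yel -1.6 az -163.6 j [-1.22  0.06  1.63  0.02  1.42 -3.08] zlean 2.2 az -30
3 p [ 0.211 -0.357  0.297] xel 3.5 yel -2.2 az -157.3 j [-1.12  0.06  1.66 -0.06  1.39 -3.08] zlean 4.2 az -125
4 p [ 0.21  -0.346  0.289] xel 8.6 yel -2.2 az -150.8 j [-1.03  0.05  1.7  -0.16  1.36 -3.08] zlean 8.9 az -137
5 p [ 0.208 -0.337  0.28 ] xel 13.8 yel -1.5 az -144.1 j [-0.94  0.06  1.74 -0.25  1.33 -3.08] zlean 13.8 az -138
6 p [ 0.204 -0.331  0.27 ] xel 18.8 yel -0.0 az -136.9 j [-0.85  0.07  1.78 -0.34  1.29 -3.08] zlean 18.8 az -137
start p [ 0.193 -0.497  0.313] xel -10.8 yel 1.7 az -177.5 j [-1.45  0.25  1.39  0.19  1.52 -3.08] zlean 10.9 az 12
1 p [ 0.203 -0.488  0.312] xel -6.2 yel 0.4 az -172.4 j [-1.37  0.24  1.39  0.11  1.51 -3.08] zlean 6.2 az 11
2 p [ 0.211 -0.477  0.307] xel -1.5 yel -0.6 az -167.4 j [-1.29  0.23  1.41  0.02  1
[... 1358 characters left out ...]
.5  -3.08] zlean 12.6 az 11
1 p [ 0.236 -0.489  0.307] xel -7.8 yel -0.1 az -170.3 j [-1.33  0.26  1.39  0.14  1.49 -3.08] zlean 7.8 az 9
2 p [ 0.243 -0.479  0.303] xel -3.0 yel -1.3 az -165.3 j [-1.25  0.25  1.4   0.05  1.47 -3.08] zlean 3.2 az -8
3 p [ 0.247 -0.466  0.297] xel 2.0 yel -2.1 az -160.3 j [-1.17  0.24  1.43 -0.04  1.44 -3.08] zlean 2.9 az -114
4 p [ 0.248 -0.454  0.288] xel 7.2 yel -2.5 az -155.1 j [-1.09  0.23  1.47 -0.13  1.4  -3.08] zlean 7.6 az -135
5 p [ 0.245 -0.443  0.277] xel 12.5 yel -2.4 az -149.5 j [-1.02  0.23  1.53 -0.22  1.35 -3.08] zlean 12.7 az -138
6 p [ 0.238 -0.434  0.265] xel 17.9 yel -1.7 az -143.4 j [-0.95  0.23  1.59 -0.32  1.3  -3.08] zlean 17.9 az -138
```

```bash
cat > s3.py <<'E'
from s2 import *
def call(q,rows):
    p0,R0=FK(q)
    for r in rows:
        pt=p0+R0.apply(np.array(r[:3])/1000.); Rt=R0*Ro.from_euler("z",r[3])
        p,R=FK(q); d=pt-p; n=np.linalg.norm(d); d=d*min(1,.0625/max(n,1e-9))
        v=(Rt*R.inv()).as_rotvec(); m=np.linalg.norm(v); v=v*min(1,.187/max(m,1e-9))
        q=IK(p+d,Ro.from_rotvec(v)*R,q)
    return q
if __name__=="__main__":
    for p in ([.46,.147,.4],[.45,.05,.4],[.5,-.1,.4]):
        print("=====")
        q=at(p,-173.3,[.1,.3,1.5,0,1.4,-1.5]); print(desc2(q))
        q=call(q,[[0,0,0,-1.7,0]]*10); print("B",desc2(q))
        for i in range(6): q=row(q,[60,0,0],-.187)
        print("tilted",desc2(q))
        q=call(q,[[0,0,0,3.0,0]]*17); print("half",desc2(q))
        q=call(q,[[0,0,0,3.1,0]]*17); print("A",desc2(q))
        for i in range(8): q=row(q,[-60,0,0],.187);print(desc2(q))
E
python3 s3.py
```

```text
=====
p [0.46  0.147 0.4  ] xel -0.0 yel 0.0 az -173.3 j [ 0.19  0.13  1.3   0.    1.72 -1.5 ] zlean nan az 16
B p [0.452 0.176 0.399] xel 1.5 yel -0.1 az -78.2 j [ 0.27  0.13  1.29 -0.03  1.71 -3.08] zlean 1.5 az -73
tilted p [0.361 0.201 0.334] xel 27.3 yel 3.8 az -43.7 j [ 0.8   0.1   1.63 -0.48  1.5  -3.08] zlean 27.6 az -53
half p [0.361 0.201 0.334] xel -26.4 yel -7.5 az 145.4 j [ 0.8   0.1   1.63 -0.48  1.5  -0.08] zlean 27.6 az -53
A p [0.361 0.201 0.334] xel 26.0 yel 8.5 az -32.0 j [ 0.8   0.1   1.63 -0.48  1.5   3.02] zlean 27.6 az -53
p [0.351 0.193 0.333] xel 23.2 yel 5.0 az -40.2 j [ 0.74  0.06  1.64 -0.41  1.49  3.08] zlean 23.8 az -54
p [0.348 0.177 0.333] xel 19.0 yel 1.8 az -47.5 j [ 0.64  0.02  1.65 -0.34  1.48  3.08] zlean 19.1 az -53
p [0.343 0.161 0.331] xel 14.5 yel -0.9 az -54.6 j [ 0.53 -0.02  1.68 -0.25  1.45  3.08] zlean 14.5 az -51
p [0.336 0.147 0.327] xel 9.6 yel -3.2 az -61.6 j [ 0.42 -0.07  1.71 -0.16  1.43  3.08] zlean 10.1 az -43
p [0.327 0.136 0.321] xel 4.5 yel -4.9 az -68.7 j [ 0.3  -0.1   1.75 -0.07  1.41  3.08] zlean 6.6 az -21
p [0.318 0.128 0.3
[... 2607 characters left out ...]
2.6 az -74.5 j [ 0.14 -0.04  1.8  -0.32  1.3   3.08] zlean 18.2 az -66
p [ 0.358 -0.009  0.294] xel 12.8 yel -5.6 az -82.2 j [ 0.03 -0.08  1.84 -0.22  1.27  3.08] zlean 14.0 az -58
p [ 0.345 -0.011  0.287] xel 7.3 yel -7.9 az -89.7 j [-0.08 -0.12  1.87 -0.12  1.24  3.08] zlean 10.7 az -42
p [ 0.333 -0.01   0.281] xel 1.6 yel -9.2 az -97.3 j [-0.19 -0.16  1.92 -0.02  1.22  3.08] zlean 9.4 az -17
p [ 0.324 -0.007  0.275] xel -4.2 yel -9.6 az -104.9 j [-0.3  -0.19  1.96  0.09  1.21  3.08] zlean 10.5 az 8s2.py:3: RuntimeWarning: invalid value encountered in arccos
  M=FK(q)[1].as_matrix(); return desc(q)+" zlean %.1f az %.0f"%(np.degrees(np.arccos(-M[2,2])),np.degrees(np.arctan2(M[1,2],M[0,2])))
```

```bash
cat > plan.py <<'E'
from s3 import *
def leanv(q):
    M=FK(q)[1].as_matrix(); return np.degrees(M[:2,2])
def untilt(q,side,n,last,push=60):
    # side +1 = A (j6=+3.08), -1 = B ; n full rows + last fraction
    for i in range(n): q=row(q,[-side*push,0,0],side*.187)
    if last>0: q=row(q,[-side*push*last,0,0],side*.187*last)
    return q
def cur():
    from plant import manip
    return np.array(manip.sense()["joints"])
E
python3 - <<'E'
from plan import *
q0=cur(); p0,R0=FK(q0)
res=[]
for x in np.arange(-.05,.3,.05):
  for y in (-.4,-.45,-.5):
    q=IK(np.array([x,y,.3]),R0,np.array([-1.3,.3,1.5,0.1,1.4,-3.]),False)
    for n in (1,2,3):
      for l in (0,.5):
        e=untilt(q,-1,n,l); res.append((np.hypot(*leanv(e)),x,y,n,l,desc2(q),desc2(e)))
res.sort(key=lambda r:r[0])
for r in res[:5]: print(*r,sep="\n  ")
E
python3 w.py .38 -.15 .3
```

```text
0.510430575903245
  0.10000000000000002
  -0.5
  2
  0
  p [ 0.171 -0.497  0.316] xel -9.6 yel 2.0 az -179.0 j [-1.48  0.24  1.39  0.17  1.53 -3.08] zlean 9.8 az 13
  p [ 0.19  -0.477  0.309] xel -0.4 yel -0.3 az -168.8 j [-1.31  0.22  1.42  0.01  1.49 -3.08] zlean 0.5 az -21
0.6792438375591994
  0.10000000000000002
  -0.45
  2
  0
  p [ 0.171 -0.445  0.315] xel -9.5 yel 1.7 az -178.4 j [-1.47  0.16  1.5   0.17  1.5  -3.08] zlean 9.6 az 12
  p [ 0.188 -0.422  0.307] xel -0.1 yel -0.7 az -167.0 j [-1.28  0.14  1.54  0.    1.46 -3.08] zlean 0.7 az -72
0.8064665199883544
  0.0
  -0.45
  1
  0.5
  p [ 0.12  -0.448  0.316] xel -6.3 yel 2.0 az 178.1 j [-1.53  0.15  1.5   0.11  1.52 -3.08] zlean 6.6 az 16
  p [ 0.135 -0.433  0.311] xel 0.5 yel 0.6 az -173.3 j [-1.39  0.13  1.53 -0.01  1.49 -3.08] zlean 0.8 az 137
0.8405766982843687
  0.0
  -0.4
  1
  0.5
  p [ 0.123 -0.394  0.315] xel -6.1 yel 1.7 az 179.0 j [-1.52  0.06  1.61  0.11  1.5  -3.08] zlean 6.3 az 15
  p [ 0.136 -0.378  0.309] xel 0.8 yel 0.3 az -171.5 j [-1.36  0.05  1.63 -0.01  1.47 -3.08] zlean 0.8 az 167
0.8498673488638284
  -0.05
  -0.4
  1
  0
  p [ 0.099 -0.397  0.313] xel -4.3 yel 1.8 az 177.3 j [-1.55  0.06  1.61  0.08  1.5  -3.08] zlean 4.7 az 20
  p [ 0.108 -0.386  0.308] xel 0.2 yel 0.8 az -176.3 j [-1.44  0.05  1.63 -0.    1.47 -3.08] zlean 0.8 az 107
tool shift mm [-169.9 -228.2  -15.4]
```

```bash
python3 w.py .1 -.5 .3
```

```text
tool shift mm [ 140.3 -540.5 -100. ]
```

```bash
python3 -m jog '[[-170,-228,-15,0,0],[-170,-228,-15,0,0],[-170,-228,-15,0,0],[-170,-228,-15,0,0],[140,-540,-100,0,0],[140,-540,-100,0,0],[140,-540,-100,0,0],[140,-540,-100,0,0],[140,-540,-100,0,0],[140,-540,-100,0,0],[140,-540,-100,0,0],[140,-540,-100,0,0],[140,-540,-100,0,0]]' >/dev/null; python3 st.py; cat > un.py <<'E'
import sys
from plan import *
q=cur(); side=int(sys.argv[1]); print(desc2(q))
for n in range(int(sys.argv[2])):
    for l in (0,.25,.5,.75):
        e=untilt(q,side,n,l); print(n,l,leanv(e).round(1),desc2(e))
E
python3 un.py -1 4
```

```text
t 7.35 pos [ 0.1937 -0.4788  0.3209] r 0.5165 j [-1.4506  0.2171  1.4205  0.1982  1.52   -3.0818]
xax [-0.9798 -0.0449 -0.1951] az -177.38 elev x -11.25 elev y 1.65 zax [ 0.1935  0.0382 -0.9804]
F [0.5242 0.8967 0.0466] M [-0.0166  0.1639 -0.0052] Mtool [0.01   0.1643 0.0082] w 0.995610461000357
p [ 0.195 -0.48   0.319] xel -11.2 yel 1.6 az -177.4 j [-1.45  0.22  1.42  0.2   1.52 -3.08] zlean 11.4 az 11
0 0 [11.1  2.2] p [ 0.195 -0.48   0.319] xel -11.2 yel 1.6 az -177.4 j [-1.45  0.22  1.42  0.2   1.52 -3.08] zlean 11.4 az 11
0 0.25 [9.9 2.1] p [ 0.197 -0.479  0.32 ] xel -10.1 yel 1.4 az -176.1 j [-1.43  0.22  1.41  0.18  1.52 -3.08] zlean 10.2 az 12
0 0.5 [8.8 1.9] p [ 0.2   -0.477  0.32 ] xel -9.0 yel 1.0 az -174.8 j [-1.41  0.22  1.41  0.16  1.52 -3.08] zlean 9.0 az 12
0 0.75 [7.7 1.5] p [ 0.203 -0.474  0.319] xel -7.8 yel 0.7 az -173.5 j [-1.39  0.21  1.42  0.14  1.52 -3.08] zlean 7.9 az 11
1 0 [6.5 1.1] p [ 0.205 -0.47   0.317] xel -6.6 yel 0.2 az -172.1 j [-1.36  0.21  1.42  0.12  1.51 -3.08] zlean 6.7 az 10
1 0.25 [5.4 0.9] p [ 0.207 -0.469  0.318] xel -5.5 yel 0.0 az -170.8 
[... 626 characters left out ...]
.3 j [-1.24  0.2   1.45 -0.01  1.48 -3.08] zlean 1.3 az -99
2 0.75 [-1.3 -1.8] p [ 0.218 -0.451  0.31 ] xel 1.8 yel -1.4 az -163.0 j [-1.22  0.19  1.46 -0.03  1.47 -3.08] zlean 2.2 az -125
3 0 [-2.4 -2.5] p [ 0.218 -0.446  0.307] xel 3.0 yel -1.6 az -161.6 j [-1.19  0.19  1.47 -0.05  1.46 -3.08] zlean 3.4 az -134
3 0.25 [-3.5 -3. ] p [ 0.22  -0.444  0.306] xel 4.3 yel -1.6 az -160.3 j [-1.17  0.19  1.48 -0.08  1.45 -3.08] zlean 4.6 az -139
3 0.5 [-4.5 -3.6] p [ 0.22  -0.441  0.304] xel 5.5 yel -1.7 az -159.0 j [-1.15  0.19  1.48 -0.1   1.45 -3.08] zlean 5.8 az -142
3 0.75 [-5.6 -4.2] p [ 0.221 -0.438  0.301] xel 6.8 yel -1.8 az -157.6 j [-1.13  0.19  1.5  -0.12  1.43 -3.08] zlean 7.0 az -143
```

```bash
python3 -m jog '[[60,0,0,-0.187,0]]'>/dev/null; python3 st.py|head -2; python3 -m jog '[[60,0,0,-0.187,0]]' >/dev/null; python3 st.py|head -2; python3 un.py -1 1
```

```text
t 7.475 pos [ 0.2025 -0.4723  0.3196] r 0.5139 j [-1.3733  0.2108  1.4198  0.1216  1.5079 -3.0817]
xax [-0.9843 -0.1286 -0.121 ] az -172.56 elev x -6.95 elev y 0.27 zax [ 0.1194  0.0204 -0.9926]
t 7.6 pos [ 0.2111 -0.4625  0.3164] r 0.5084 j [-1.2916  0.2024  1.4333  0.0416  1.4881 -3.0818]
xax [-0.9757 -0.2147 -0.0425] az -167.59 elev x -2.43 elev y -0.87 zax [ 0.0448 -0.0057 -0.999 ]
p [ 0.212 -0.464  0.314] xel -2.4 yel -0.9 az -167.6 j [-1.29  0.2   1.43  0.04  1.49 -3.08] zlean 2.6 az -7
0 0 [ 2.6 -0.3] p [ 0.212 -0.464  0.314] xel -2.4 yel -0.9 az -167.6 j [-1.29  0.2   1.43  0.04  1.49 -3.08] zlean 2.6 az -7
0 0.25 [ 1.4 -0.7] p [ 0.214 -0.462  0.314] xel -1.2 yel -1.0 az -166.3 j [-1.27  0.2   1.43  0.02  1.49 -3.08] zlean 1.6 az -26
0 0.5 [ 0.3 -1.1] p [ 0.216 -0.459  0.313] xel 0.0 yel -1.2 az -165.0 j [-1.25  0.2   1.44 -0.    1.48 -3.08] zlean 1.2 az -75
0 0.75 [-0.8 -1.7] p [ 0.217 -0.455  0.311] xel 1.2 yel -1.4 az -163.7 j [-1.23  0.2   1.45 -0.02  1.47 -3.08] zlean 1.9 az -115
```

```bash
python3 -m jog '[[26,0,0,-0.085,0]]'>/dev/null; python3 st.py|head -2; python3 w.py .462 .1465 .2
```

```text
t 7.725 pos [ 0.216  -0.4581  0.3158] r 0.5065 j [-1.2516  0.2006  1.4364  0.0046  1.4835 -3.0818]
xax [-0.9666 -0.2562 -0.0058] az -165.15 elev x -0.33 elev y -1.19 zax [ 0.011  -0.0186 -0.9998]
tool shift mm [-392.   523.7  107.2]
```

```bash
python3 -m jog '[[-392,524,107,0.142,0],[-392,524,107,0.142,0],[-392,524,107,0.142,0],[-392,524,107,0.142,0],[-392,524,107,0.142,0],[-392,524,107,0.142,0],[-392,524,107,0.142,0],[-392,524,107,0.142,0],[-392,524,107,0.142,0],[-392,524,107,0.142,0],[-392,524,107,0.142,0],[-392,524,107,0.142,0],[-392,524,107,0.142,0]]'>/dev/null; python3 st.py; python3 w.py .461 .1465 .03; python3 - <<'E'
from plant import manip
import cv2,numpy as np
d=manip.snapshot("scene"); np.savez("pics/s1.npz",**d)
cv2.imwrite("pics/s1.png",cv2.resize(d["image"][80:280,200:480,::-1],None,fx=2.8,fy=2.8,interpolation=cv2.INTER_CUBIC))
E
```

```text
t 9.35 pos [0.4618 0.1465 0.2004] r 0.4845 j [ 0.2002  0.2756  1.6619 -0.0222  1.1969 -1.4801]
xax [-0.9931 -0.1173 -0.0089] az -173.26 elev x -0.51 elev y -1.14 zax [ 0.0112 -0.0188 -0.9998]
F [ 0.2509 -1.2017  0.3181] M [ 0.0567  0.0076 -0.0312] Mtool [-0.0569  0.0015  0.0317] w 1.0010844726174812
tool shift mm [  2.3   3.5 170.3]
```

View pics/s1.png

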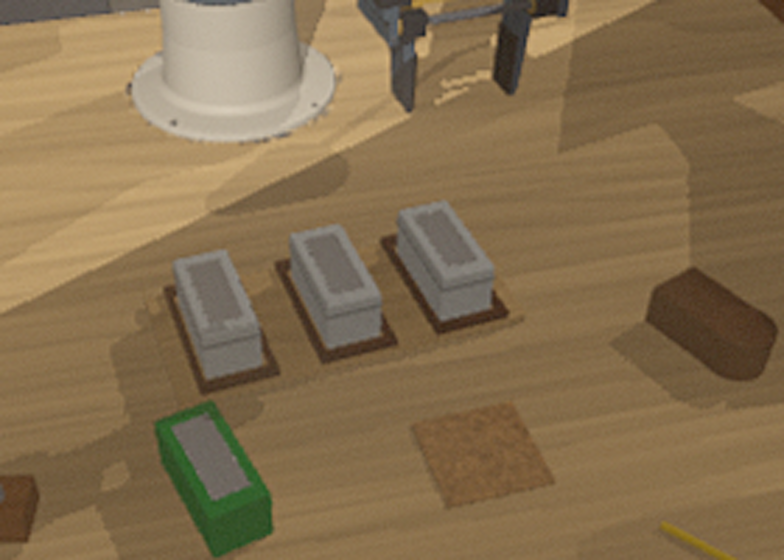

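```bash
python3 -m jog '[[2,3,60,0,0],[2,3,120,0,0],[2,3,160,0,0],[2,3,170,0,0],[2,3,170,0,0],[2,3,170,0,255],[2,3,170,0,255],[2,3,170,0,255],[2,3,170,0,255],[2,3,170,0,255],[2,3,170,0,255]]'; python3 st.py
```

```text
time: 10.78
ee_pos: [0.4616, 0.1459, 0.0309]
eef_rot: [0.005, -0.058, 0.998, -0.01]
wrist_force: [-1.2, 3.1, 8.4]
width: 0.613
t 10.775 pos [0.4616 0.1459 0.0309] r 0.4842 j [ 0.1989  0.5243  1.8569 -0.0298  0.7524 -1.4669]
xax [-0.9931 -0.1165 -0.0098] az -173.31 elev x -0.56 elev y -1.13 zax [ 0.012  -0.0184 -0.9998]
F [-1.2265  3.0844  8.3816] M [ 0.5748  0.3099 -0.0114] Mtool [-0.6068  0.2411  0.0126] w 0.6127483017014281
```

```bash
python3 -m jog '[[0,0,-50,0,255],[0,0,-110,0,255],[0,0,-170,-0.18,255],[0,0,-230,-0.36,255],[0,0,-290,-0.54,255],[0,0,-350,-0.72,255],[0,0,-370,-0.9,255],[0,0,-370,-1.08,255],[0,0,-370,-1.26,255],[0,0,-370,-1.44,255],[0,0,-370,-1.6,255]]'; python3 st.py; python3 - <<'E'
from plan import *
q=cur()
for n in range(1,9):
    q=row(q,[60,0,0],-.187); print(n,desc2(q))
E
```

```text
time: 12.15
ee_pos: [0.4567, 0.1526, 0.4003]
eef_rot: [0.004, 0.759, -0.652, 0.01]
wrist_force: [0.4, 0.1, -4.3]
width: 0.613
t 12.15 pos [0.4567 0.1526 0.4003] r 0.4815 j [ 0.2148  0.1337  1.3025 -0.0207  1.699  -3.081 ]
xax [ 0.1508 -0.9884  0.0201] az -81.32 elev x 1.15 elev y -0.44 zax [ 0.0107 -0.0187 -0.9998]
F [ 0.3882  0.1393 -4.3142] M [ 0.0315  0.1801 -0.0004] Mtool [-0.1733 -0.0584 -0.0026] w 0.6130133286091356
1 p [0.446 0.167 0.388] xel 5.3 yel -0.9 az -76.5 j [ 0.31  0.12  1.34 -0.09  1.67 -3.08] zlean 5.4 az -67
2 p [0.43  0.176 0.379] xel 9.6 yel -1.1 az -71.3 j [ 0.4   0.11  1.39 -0.17  1.64 -3.08] zlean 9.7 az -65
3 p [0.413 0.182 0.368] xel 14.0 yel -0.8 az -65.9 j [ 0.49  0.1   1.44 -0.25  1.6  -3.08] zlean 14.1 az -63
4 p [0.398 0.185 0.356] xel 18.5 yel 0.0 az -60.0 j [ 0.58  0.1   1.5  -0.32  1.56 -3.08] zlean 18.5 az -60
5 p [0.384 0.184 0.344] xel 23.0 yel 1.4 az -53.7 j [ 0.66  0.1   1.57 -0.4   1.52 -3.08] zlean 23.1 az -58
6 p [0.374 0.181 0.331] xel 27.4 yel 3.5 az -46.7 j [ 0.74  0.1   1.63 -0.48  1.48 -3.08] zlean 27.6 az -55
7 p [0.368 0.176 0.317] xel 31.5 yel 6.2 az -38.9 j [ 0.81  0.12  1.7  -0.56  1.44 -3.08] zlean 32.3 az -53
8 p [0.367 0.17  0.302] xel 35.2 yel 9.6 az -30.2 j [ 0.87  0.14  1.77 -0.64  1.39 -3.08] zlean 36.9 az -50
```

```bash
python3 -m jog '[[60,0,0,-0.187,255]]'>/dev/null; python3 -m jog '[[60,0,0,-0.187,255]]'>/dev/null; python3 -m jog '[[60,0,0,-0.187,255]]'>/dev/null; python3 -m jog '[[60,0,0,-0.187,255]]'>/dev/null; python3 -m jog '[[60,0,0,-0.187,255]]'>/dev/null; python3 -m jog '[[60,0,0,-0.187,255]]'>/dev/null;python3 -m jog '[[60,0,0,-0.187,255]]'>/dev/null;  python3 st.py; python3 - <<'E'
from plant import manip
import cv2,numpy as np
d=manip.snapshot("scene")
cv2.imwrite("pics/s2.png",cv2.resize(d["image"][0:250,200:520,::-1],None,fx=2.4,fy=2.4,interpolation=cv2.INTER_CUBIC))
E
```

```text
t 13.025 pos [0.356  0.1854 0.3266] r 0.4014 j [ 0.8012  0.0997  1.6689 -0.5106  1.4824 -3.0817]
xax [ 0.6527 -0.5816  0.4855] az -41.71 elev x 29.04 elev y 5.24 zax [ 0.291  -0.3992 -0.8695]
F [-0.1628 -0.0381 -4.0243] M [ 0.582   0.5416 -0.0095] Mtool [ 0.0602 -0.7919 -0.0386] w 0.6080420312397736
```

View pics/s2.png

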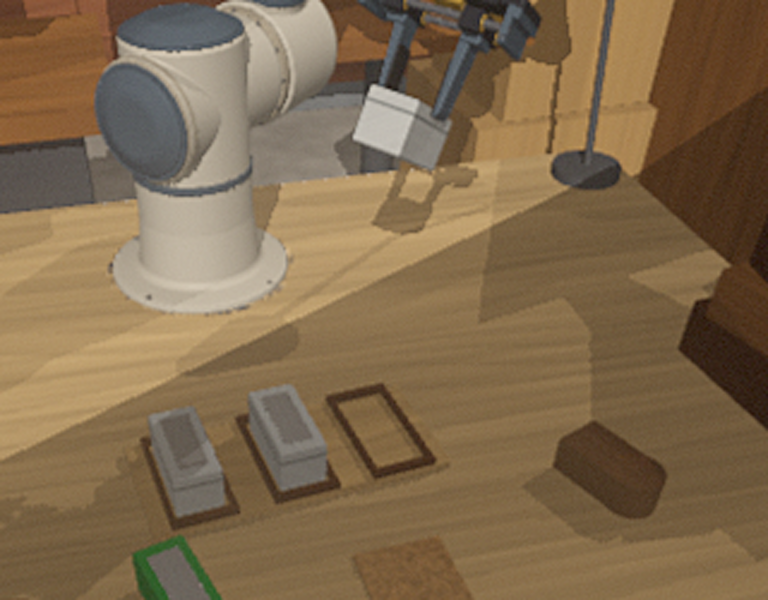

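```bash
python3 -m jog '[[0,0,0,0.18,255],[0,0,0,0.36,255],[0,0,0,0.54,255],[0,0,0,0.72,255],[0,0,0,0.9,255],[0,0,0,1.08,255],[0,0,0,1.26,255],[0,0,0,1.44,255],[0,0,0,1.62,255],[0,0,0,1.8,255],[0,0,0,1.98,255],[0,0,0,2.16,255],[0,0,0,2.34,255],[0,0,0,2.52,255],[0,0,0,2.7,255],[0,0,0,2.88,255],[0,0,0,3.06,255]]' >/dev/null; python3 st.py
cat > pl2.py <<'E'
import sys
from plan import *
side=int(sys.argv[1]); nr=int(sys.argv[2]); tt=float(sys.argv[3])
q0=cur(); p0,R0=FK(q0)
xs=eval(sys.argv[4]); ys=eval(sys.argv[5]); z=float(sys.argv[6])
res=[]
for x in xs:
  for y in ys:
    d=R0.inv().apply(np.array([x,y,z])-p0)*1000
    q=call(q0,[[*d,side*tt*min(1,(k+1)/(nr-1)),0] for k in range(nr)])
    s=desc2(q); e=q
    for n in range(1,12):
        f=e; e=row(e,[-side*60,0,0],side*.187)
        if np.hypot(*leanv(e))>np.hypot(*leanv(f)): break
    cand=[(np.hypot(*leanv(g)),n-1+l,g) for l,g in [(0,f)]+[(l,untilt(f,side,0,l)) for l in(.25,.5,.75)]]
    b=min(cand,key=lambda c:c[0]); res.append((b[0],x,y,b[1],d.round(0),s,desc2(b[2])))
res.sort(key=lambda r:r[0])
for r in res[:4]: print(*r,sep="\n  ")
E
python3 pl2.py 1 18 3.2 "[.3,.33,.36,.4,.44]" "[.1,.15,.19,.23,.27,.31]" .35
```

```text
t 15.2 pos [0.3538 0.1843 0.3243] r 0.3989 j [ 0.8048  0.1008  1.6754 -0.5121  1.4812 -0.0158]
xax [-0.7078  0.5205 -0.4776] az 143.67 elev x -28.53 elev y -7.72 zax [ 0.2897 -0.4028 -0.8682]
F [-0.2589  0.5748 -4.1093] M [ 0.564   0.4139 -0.02  ] Mtool [-0.1742  0.6777  0.014 ] w 0.6080063504157192
0.4379325851302451
  0.44
  0.31
  9.25
  [ -6. 146. -49.]
  p [0.453 0.303 0.361] xel 27.8 yel 6.9 az -38.6 j [ 0.82  0.32  1.27 -0.49  1.65  3.08] zlean 28.8 az -55
  p [0.533 0.174 0.43 ] xel -0.3 yel -0.3 az -74.7 j [0.2  0.25 1.06 0.01 1.82 3.08] zlean 0.4 az 56
1.6554459474902599
  0.36
  0.31
  7
  [ 50.  94. -72.]
  p [0.394 0.289 0.376] xel 26.1 yel 8.0 az -36.4 j [ 0.87  0.23  1.34 -0.46  1.69  3.08] zlean 27.4 az -56
  p [0.432 0.175 0.406] xel 0.5 yel -1.6 az -71.6 j [ 0.26  0.08  1.34 -0.01  1.69  3.08] zlean 1.7 az 2
1.9846311508914363
  0.33
  0.31
  7
  [ 72.  75. -81.]
  p [0.372 0.283 0.381] xel 25.4 yel 8.3 az -35.6 j [ 0.88  0.2   1.37 -0.45  1.71  3.08] zlean 26.9 az -56
  p [0.402 0.162 0.402] xel -0.7 yel -1.9 az -73.1 j [0.23 0.02 1.41 0.01 1.68 3.08] zlean 2.0 az 38
2.014406928305076
  0.4
  0.31
  8
  [ 22. 120. -61.]
  p [0.423 0.297 0.368] xel 27.0 yel 7.5 az -37.5 j [ 0.84  0.28  1.31 -0.48  1.67  3.08] zlean 28.1 az -55
  p [0.472 0.174 0.409] xel -1.3 yel -1.6 az -73.9 j [0.22 0.14 1.26 0.02 1.71 3.08] zlean 2.0 az 55
```

```bash
python3 -m jog '[[-6,146,-49,0.18,255],[-6,146,-49,0.36,255],[-6,146,-49,0.54,255],[-6,146,-49,0.72,255],[-6,146,-49,0.9,255],[-6,146,-49,1.08,255],[-6,146,-49,1.26,255],[-6,146,-49,1.44,255],[-6,146,-49,1.62,255],[-6,146,-49,1.8,255],[-6,146,-49,1.98,255],[-6,146,-49,2.16,255],[-6,146,-49,2.34,255],[-6,146,-49,2.52,255],[-6,146,-49,2.7,255],[-6,146,-49,2.88,255],[-6,146,-49,3.06,255],[-6,146,-49,3.2,255]]' >/dev/null; python3 st.py; python3 - <<'E'
from plan import *
q=cur()
for n in range(1,10):
    q=row(q,[-60,0,0],.187); print(n,leanv(q).round(1),desc2(q))
E
```

```text
t 17.45 pos [0.45   0.3036 0.36  ] r 0.5429 j [ 0.8184  0.3183  1.2796 -0.4931  1.648   3.083 ]
xax [ 0.692  -0.5506  0.4668] az -38.51 elev x 27.83 elev y 7.03 zax [ 0.2756 -0.3962 -0.8758]
F [ 0.4559 -1.1382 -4.2786] M [ 0.551   0.5327 -0.0217] Mtool [ 0.0779 -0.7616 -0.0402] w 0.6119190796190449
1 [ 13.  -20.5] p [0.463 0.298 0.371] xel 24.4 yel 5.4 az -43.7 j [ 0.76  0.31  1.22 -0.43  1.69  3.08] zlean 25.1 az -58
2 [ 10.4 -18.3] p [0.475 0.293 0.384] xel 21.1 yel 4.0 az -48.5 j [ 0.7   0.31  1.17 -0.37  1.72  3.08] zlean 21.5 az -60
3 [  8.1 -15.9] p [0.488 0.284 0.396] xel 17.9 yel 3.0 az -52.8 j [ 0.63  0.31  1.12 -0.32  1.76  3.08] zlean 18.2 az -63
4 [  6.  -13.5] p [0.501 0.273 0.406] xel 14.8 yel 2.3 az -56.7 j [ 0.57  0.31  1.08 -0.26  1.79  3.08] zlean 14.9 az -66
5 [  4.3 -11. ] p [0.512 0.259 0.415] xel 11.8 yel 1.7 az -60.4 j [ 0.5   0.3   1.05 -0.21  1.81  3.08] zlean 11.9 az -69
6 [ 2.8 -8.4] p [0.521 0.241 0.422] xel 8.8 yel 1.1 az -63.8 j [ 0.43  0.3   1.03 -0.16  1.83  3.08] zlean 8.9 az -71
7 [ 1.7 -5.6] p [0.527 0.221 0.425] xel 5.8 yel 0.6 az -67.3 j [ 0.36  0.28  1.04 -0.1   1.83  3.08] zlean 5.8 az -73
8 [ 0.9 -2.5] p [0.528 0.199 0.424] xel 2.6 yel -0.0 az -70.8 j [ 0.29  0.26  1.06 -0.05  1.81  3.08] zlean 2.6 az -71
9 [0.4 0.9] p [0.524 0.176 0.42 ] xel -0.8 yel -0.6 az -74.5 j [0.21 0.24 1.11 0.01 1.79 3.08] zlean 1.0 az 66
```

```bash
python3 -m jog '[[-60,0,0,0.187,255]]'>/dev/null; python3 -m jog '[[-60,0,0,0.187,255]]'>/dev/null; python3 -m jog '[[-60,0,0,0.187,255]]'>/dev/null; python3 -m jog '[[-60,0,0,0.187,255]]'>/dev/null; python3 -m jog '[[-60,0,0,0.187,255]]'>/dev/null; python3 -m jog '[[-60,0,0,0.187,255]]'>/dev/null;python3 -m jog '[[-60,0,0,0.187,255]]'>/dev/null;  python3 st.py; python3 un.py 1 3
```

```text
t 18.325 pos [0.5538 0.2466 0.4632] r 0.6062 j [ 0.4509  0.3886  0.8147 -0.2275  1.9855  3.0817]
xax [ 0.407  -0.8895  0.2079] az -65.41 elev x 12.0 elev y 2.87 zax [ 0.0399 -0.21   -0.9769]
F [ 0.29    0.0722 -4.2665] M [0.4342 0.1071 0.0195] Mtool [ 0.0855 -0.4388 -0.0242] w 0.6102437952747536
p [0.558 0.248 0.458] xel 12.0 yel 2.9 az -65.4 j [ 0.45  0.39  0.81 -0.23  1.99  3.08] zlean 12.3 az -79
0 0 [  2.3 -12. ] p [0.558 0.248 0.458] xel 12.0 yel 2.9 az -65.4 j [ 0.45  0.39  0.81 -0.23  1.99  3.08] zlean 12.3 az -79
0 0.25 [  1.9 -11.8] p [0.564 0.245 0.463] xel 11.7 yel 3.0 az -66.1 j [ 0.44  0.4   0.79 -0.22  2.01  3.08] zlean 12.1 az -81
0 0.5 [  1.5 -11.7] p [0.569 0.242 0.468] xel 11.5 yel 3.1 az -66.8 j [ 0.43  0.41  0.76 -0.22  2.03  3.08] zlean 11.9 az -82
0 0.75 [  1.2 -11.8] p [0.574 0.24  0.473] xel 11.4 yel 3.3 az -67.5 j [ 0.42  0.42  0.73 -0.22  2.05  3.08] zlean 11.9 az -84
1 0 [  0.8 -12. ] p [0.579 0.239 0.48 ] xel 11.6 yel 3.6 az -68.3 j [ 0.42  0.44  0.68 -0.23  2.09  3.08] zlean 12.2 az -86
1 0.25 [  0.5 -12.1] p [0.585 0.238 0.487] xel 11.6 yel 3.8 az -69.0 j [ 0.41  0.45  0.64 -0.23  2.12  3.08] zlean 12.2 az -88
1 0.5 [  0.1 -12.5] p [0.592 0.238 0.494] xel 11.8 yel 4.1 az -69.8 j [ 0.41  0.47  0.59 -0.24  2.15  3.08] zlean 12.6 az -90
1 0.75 [ -0.4 -13.2] p [0.6   0.242 0.505] xel 12.5 yel 4.6 az -70.8 j [ 0.42  0.51  0.5  -0.26  2.22  3.08] zlean 13.3 az -92
2 0 [ -0.6 -13.9] p [0.604 0.241 0.511] xel 13.1 yel 4.8 az -71.6 j [ 0.42  0.53  0.46 -0.28  2.25  3.08] zlean 14.0 az -93
2 0.25 [ -1.1 -14.4] p [0.611 0.247 0.52 ] xel 13.7 yel 5.2 az -72.8 j [ 0.42  0.57  0.37 -0.31  2.31  3.08] zlean 14.6 az -94
2 0.5 [ -1.6 -15.3] p [0.619 0.258 0.531] xel 14.5 yel 5.5 az -74.5 j [ 0.44  0.62  0.23 -0.35  2.4   3.08] zlean 15.5 az -96
2 0.75 [ -1.5 -16.1] p [0.618 0.254 0.533] xel 15.5 yel 5.4 az -75.3 j [ 0.44  0.62  0.23 -0.37  2.4   3.08] zlean 16.4 az -95
```

```bash
sed -i 's/side\*tt\*min(1,(k+1)\/(nr-1))/side*tt*min(1,(k+1)\/(nr-1))/' pl2.py; python3 pl2.py 1 4 0 "[.36,.4,.44,.48]" "[.04,.08,.12,.16,.2,.25,.3]" .3
```

```text
0.02596536801429173
  0.48
  0.16
  2.5
  [ 13.  99. 169.]
  p [0.482 0.156 0.301] xel 11.6 yel 2.9 az -65.0 j [ 0.35  0.25  1.42 -0.21  1.5   3.08] zlean 12.0 az -80
  p [0.469 0.126 0.295] xel -0.0 yel 0.0 az -78.5 j [0.14 0.19 1.5  0.   1.45 3.08] zlean 0.0 az 114
0.2786753548123906
  0.4
  0.16
  2.25
  [-19. 172. 166.]
  p [0.407 0.142 0.304] xel 10.6 yel 3.1 az -64.1 j [ 0.37  0.13  1.57 -0.19  1.48  3.08] zlean 11.0 az -81
  p [0.391 0.115 0.297] xel 0.2 yel 0.2 az -78.2 j [ 0.14  0.06  1.65 -0.    1.43  3.08] zlean 0.3 az -117
0.516563342469006
  0.36
  0.16
  2.25
  [-35. 209. 165.]
  p [0.393 0.142 0.323] xel 10.5 yel 3.1 az -64.0 j [ 0.38  0.1   1.56 -0.19  1.53  3.08] zlean 11.0 az -81
  p [0.377 0.111 0.317] xel 0.5 yel 0.2 az -78.2 j [ 0.14  0.02  1.64 -0.01  1.48  3.08] zlean 0.5 az -100
0.5446497715984725
  0.44
  0.16
  2.5
  [ -3. 136. 168.]
  p [0.445 0.149 0.303] xel 11.1 yel 3.0 az -64.5 j [ 0.36  0.19  1.5  -0.2   1.49  3.08] zlean 11.5 az -80
  p [0.429 0.12  0.296] xel -0.5 yel 0.0 az -79.1 j [0.13 0.12 1.58 0.01 1.44 3.08] zlean 0.5 az 102
```

```bash
python3 -m jog '[[13,99,169,0,255],[13,99,169,0,255],[13,99,169,0,255],[13,99,169,0,255]]'>/dev/null; python3 -m jog '[[-60,0,0,0.187,255]]'>/dev/null; python3 -m jog '[[-60,0,0,0.187,255]]'>/dev/null; python3 st.py; python3 un.py 1 1; python3 w.py .461 .146 .15
```

```text
t 19.075 pos [0.4634 0.1288 0.2996] r 0.481 j [ 0.1885  0.1948  1.4888 -0.0525  1.4708  3.0817]
xax [ 0.2514 -0.9665  0.0512] az -75.42 elev x 2.94 elev y 0.92 zax [-0.0027 -0.0536 -0.9986]
F [ 0.8768 -0.2327 -3.9894] M [0.1467 0.1574 0.0181] Mtool [-0.1143 -0.1812 -0.0269] w 0.6102343092431022
p [0.464 0.129 0.298] xel 2.9 yel 0.9 az -75.4 j [ 0.19  0.19  1.49 -0.05  1.47  3.08] zlean 3.1 az -93
0 0 [-0.2 -3.1] p [0.464 0.129 0.298] xel 2.9 yel 0.9 az -75.4 j [ 0.19  0.19  1.49 -0.05  1.47  3.08] zlean 3.1 az -93
0 0.25 [-0.3 -1.9] p [0.464 0.126 0.298] xel 1.7 yel 0.8 az -76.8 j [ 0.17  0.19  1.49 -0.03  1.47  3.08] zlean 1.9 az -101
0 0.5 [-0.5 -0.7] p [0.462 0.123 0.297] xel 0.6 yel 0.6 az -78.2 j [ 0.14  0.18  1.5  -0.01  1.46  3.08] zlean 0.8 az -124
0 0.75 [-0.5  0.6] p [0.459 0.121 0.295] xel -0.7 yel 0.4 az -79.6 j [0.12 0.18 1.52 0.01 1.45 3.08] zlean 0.7 az 129
tool shift mm [-24.9  -4.4 148.4]
```

```bash
python3 -m jog '[[-37,0,0,0.115,255]]'>/dev/null; python3 st.py; python3 w.py .461 .146 .15
```

```text
t 19.2 pos [0.4608 0.1218 0.2986] r 0.4766 j [ 0.1346  0.1819  1.5069 -0.002   1.4601  3.0817]
xax [ 0.1935 -0.9811  0.0016] az -78.84 elev x 0.09 elev y 0.43 zax [-0.007 -0.003 -1.   ]
F [ 1.0646 -0.7515 -3.8974] M [ 0.0328  0.1316 -0.027 ] Mtool [-0.1228 -0.0578  0.0264] w 0.6093173072821803
tool shift mm [-24.   -6.  148.5]
```

```bash
python3 -m jog '[[-24,-6,50,-0.18,255],[-24,-6,50,-0.36,255],[-24,-6,100,-0.54,255],[-24,-6,100,-0.72,255],[-24,-6,100,-0.9,255],[-24,-6,100,-1.08,255],[-24,-6,100,-1.26,255],[-24,-6,100,-1.44,255],[-24,-6,100,-1.62,255],[-24,-6,100,-1.8,255],[-24,-6,100,-1.98,255],[-24,-6,100,-2.16,255],[-24,-6,100,-2.34,255],[-24,-6,100,-2.52,255],[-24,-6,100,-2.7,255],[-24,-6,100,-2.88,255],[-24,-6,100,-3.06,255],[-24,-6,100,-3.24,255],[-24,-6,100,-3.42,255],[-24,-6,148,-3.6,255]]'>/dev/null; python3 st.py; python3 w.py .461 .146 .031
```

```text
t 21.7 pos [0.4651 0.1468 0.1529] r 0.4877 j [ 0.1842  0.3397  1.7168 -0.0015  1.0842 -0.4737]
xax [-0.612   0.7908 -0.0016] az 127.74 elev x -0.09 elev y 0.01 zax [ 0.0011 -0.0012 -1.    ]
F [ 1.5984  0.9474 -4.3836] M [-0.0374 -0.0719  0.0416] Mtool [-0.034  -0.0736 -0.0416] w 0.6090211273358963
tool shift mm [  2.1  -3.7 121.9]
```

```bash
python3 -m jog '[[2,-4,40,-0.18,255],[2,-4,40,-0.36,255],[2,-4,40,-0.54,255],[2,-4,40,-0.72,255],[2,-4,50,-0.9,255],[2,-4,60,-1.029,255],[2,-4,100,-1.029,255],[2,-4,108,-1.029,255],[2,-4,108,-1.029,255]]'>/dev/null; python3 st.py; python3 w.py .4616 .1459 .031; python3 - <<'E'
from plant import manip
import cv2,numpy as np
for n,(a,b,c,d_) in {"top":(185,270,260,400),"scene":(120,230,240,400)}.items():
    d=manip.snapshot(n)
    cv2.imwrite(f"pics/p1{n}.png",cv2.resize(d["image"][a:b,c:d_,::-1],None,fx=4.9,fy=4.9,interpolation=cv2.INTER_CUBIC))
E
```

```text
t 22.825 pos [0.4614 0.1458 0.0452] r 0.4839 j [ 0.1837  0.5005  1.8409 -0.0017  0.7996 -1.5022]
xax [-0.9932 -0.116  -0.0006] az -173.34 elev x -0.04 elev y -0.07 zax [ 0.0008 -0.0011 -1.    ]
F [ 0.8701 -0.4716 -3.3577] M [0.1    0.0297 0.0293] Mtool [-0.1028  0.0179 -0.0293] w 0.6099223428249484
tool shift mm [-0.2  0.1 14.2]
```

View pics/p1scene.png

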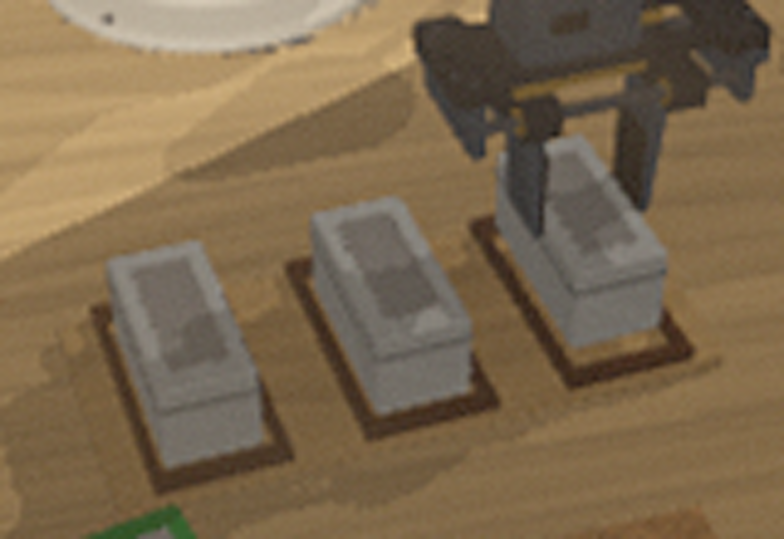

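View pics/p1top.png

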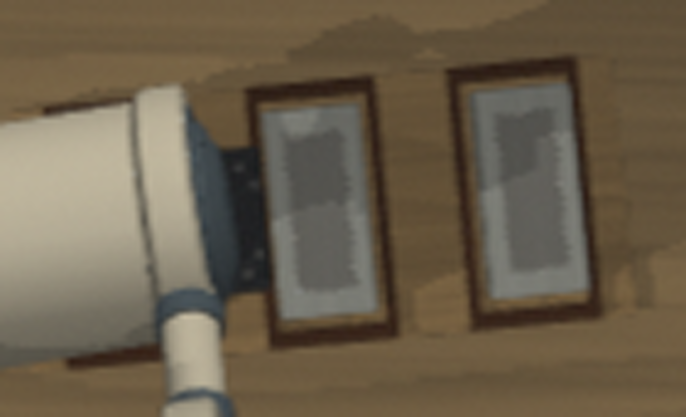

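```bash
python3 -m jog '[[0,0,8,0,255],[0,0,13,0,255],[0,0,13,0,255],[0,0,13,0,0],[0,0,13,0,0],[0,0,13,0,0]]'>/dev/null; python3 st.py; python3 w.py .4741 .029 .031
```

```text
t 23.675 pos [0.462  0.146  0.0331] r 0.4846 j [ 0.1838  0.5215  1.8513 -0.0019  0.7659 -1.5023]
xax [-0.9932 -0.1164 -0.0029] az -173.32 elev x -0.17 elev y -0.06 zax [ 0.003  -0.0008 -1.    ]
F [ 0.4301 -0.5453 -0.3475] M [ 0.0249  0.0566 -0.0184] Mtool [-0.0312  0.0533  0.0184] w 0.9043223023219481
tool shift mm [   1.6 -117.6    2.3]
```

```bash
python3 -m jog '[[0,0,-55,0,0],[0,-20,-75,0,0],[2,-80,-75,0,0],[2,-118,-75,0,0],[2,-118,-72,0,0],[2,-118,-30,0,0],[2,-118,0,0,0],[2,-118,1,0,0],[2,-118,1,0,255],[2,-118,1,0,255],[2,-118,1,0,255],[2,-118,1,0,255],[2,-118,1,0,255]]'>/dev/null; python3 st.py
```

```text
t 25.3 pos [0.4741 0.0287 0.0328] r 0.4749 j [-0.0651  0.5131  1.8757 -0.0005  0.7489 -1.752 ]
xax [-0.9932 -0.1162 -0.0038] az -173.33 elev x -0.22 elev y -0.06 zax [ 0.0039 -0.0006 -1.    ]
F [-1.4864  2.7715  9.2644] M [0.5603 0.1536 0.0099] Mtool [-0.5744  0.0875 -0.0079] w 0.609773160627912
```

```bash
cat > pl3.py <<'E'
import sys,itertools
from plan import *
def go(q0,p,az,turns): pass
res=[]
q00=at([.474,.0287,.4],-173.3,[-.06,.3,1.5,0,1.4,-1.75])
for p0 in ([.46,.1,.4],[.5,.1,.35],[.5,0,.35],[.45,0,.35]):
  p,R=FK(q00); d=R.inv().apply(np.array(p0)-p)*1000
  q=call(q00,[[*d,-.18*(k+1),0] for k in range(8)])
  for i in range(7): q=row(q,[60,0,0],-.187)
  t=desc2(q)
  q=call(q,[[0,0,0,.18*(k+1),0] for k in range(17)])
  pp,RR=FK(q)
  for p1 in itertools.product([.35,.42,.49],[.0,.08,.16,.24],[.28,.36]):
    d1=RR.inv().apply(np.array(p1)-pp)*1000
    qa=call(q,[[*d1,min(3.14,.18*(k+1)),0] for k in range(18)])
    for dz in (0,25,-20):
      e=qa
      for n in range(1,12):
        f=e; e=row(e,[-55,0,dz],.187)
        if np.hypot(*leanv(e))>np.hypot(*leanv(f)): break
      res.append((np.hypot(*leanv(f)),p0,p1,dz,n-1,t,desc2(qa),desc2(f)))
res.sort(key=lambda r:r[0])
for r in res[:6]: print(*r[:5],*["\n   "+s for s in r[5:]])
E
time python3 pl3.py
```

```text
0.1500134992705129 [0.5, 0, 0.35] (0.35, 0.24, 0.28) 0 8 
   p [0.436 0.043 0.261] xel 34.2 yel 8.8 az -48.1 j [ 0.48  0.22  1.8  -0.66  1.26 -3.08] zlean 35.6 az -67 
   p [0.4   0.204 0.325] xel 27.5 yel 14.5 az -37.3 j [ 0.76  0.26  1.48 -0.5   1.63  3.08] zlean 31.7 az -70 
   p [0.404 0.063 0.362] xel -0.1 yel -0.0 az -86.1 j [0.01 0.02 1.52 0.   1.6  3.08] zlean 0.2 az 76
0.3649088303029005 [0.5, 0, 0.35] (0.42, 0.24, 0.28) 25 7 
   p [0.436 0.043 0.261] xel 34.2 yel 8.8 az -48.1 j [ 0.48  0.22  1.8  -0.66  1.26 -3.08] zlean 35.6 az -67 
   p [0.455 0.219 0.313] xel 29.2 yel 13.9 az -38.6 j [ 0.72  0.35  1.4  -0.54  1.61  3.08] zlean 32.9 az -69 
   p [0.465 0.097 0.185] xel -0.1 yel 0.4 az -81.9 j [0.08 0.29 1.69 0.   1.16 3.08] zlean 0.4 az 174
0.5448741296288454 [0.45, 0, 0.35] (0.35, 0.24, 0.28) 0 8 
   p [0.392 0.054 0.268] xel 33.4 yel 10.2 az -45.1 j [ 0.56  0.16  1.84 -0.63  1.3  -3.08] zlean 35.3 az -67 
   p [0.393 0.211 0.318] xel 27.3 yel 15.3 az -35.3 j [ 0.78  0.27  1.5  -0.5   1.62  3.08] zlean 32.0 az -69 
   p [0.398 0.072 0.356] xel 0.1 yel 0.5 az -84.6 j [ 0.
[... 556 characters left out ...]
[ 0.56  0.16  1.84 -0.63  1.3  -3.08] zlean 35.3 az -67 
   p [0.49 0.24 0.36] xel 32.2 yel 12.8 az -39.6 j [ 0.74  0.38  1.25 -0.59  1.71  3.05] zlean 35.3 az -67 
   p [0.569 0.082 0.232] xel -0.1 yel 0.8 az -84.2 j [0.04 0.39 1.39 0.   1.38 3.08] zlean 0.8 az -179
1.0349089943374454 [0.45, 0, 0.35] (0.42, 0.24, 0.36) 25 8 
   p [0.392 0.054 0.268] xel 33.4 yel 10.2 az -45.1 j [ 0.56  0.16  1.84 -0.63  1.3  -3.08] zlean 35.3 az -67 
   p [0.431 0.234 0.37 ] xel 31.2 yel 13.6 az -38.4 j [ 0.79  0.3   1.33 -0.56  1.74  3.08] zlean 34.6 az -67 
   p [0.471 0.07  0.242] xel 0.3 yel -1.0 az -85.0 j [ 0.02  0.21  1.62 -0.    1.29  3.08] zlean 1.0 az -11
real	1m46.579s
user	1m44.892s
sys	0m0.115s
```

```bash
python3 -m jog '[[0,0,-50,0,255],[0,0,-110,0,255],[-5,-8,-170,-0.18,255],[-12,-16,-230,-0.36,255],[-22,-32,-290,-0.54,255],[-22,-32,-347,-0.72,255],[-22,-32,-347,-0.9,255],[-22,-32,-347,-1.08,255],[-22,-32,-347,-1.26,255]]'>/dev/null; python3 st.py; python3 - <<'E'
from plan import *
q=cur()
for n in range(1,8):
    q=row(q,[60,0,0],-.187); print(n,desc2(q))
E
```

```text
t 26.425 pos [ 0.4978 -0.0004  0.3796] r 0.4978 j [-0.1206  0.1677  1.3128 -0.0002  1.658  -3.0737]
xax [-0.1875 -0.9823  0.    ] az -100.8 elev x 0.0 elev y -0.17 zax [ 0.0029 -0.0006 -1.    ]
F [ 0.145  -0.9714 -3.5657] M [ 0.0635  0.1423 -0.0296] Mtool [-0.1517 -0.0356  0.0297] w 0.6109257598255853
1 p [0.492 0.014 0.369] xel 4.2 yel -0.7 az -95.9 j [-0.04  0.16  1.35 -0.07  1.63 -3.08] zlean 4.2 az -86
2 p [0.48  0.027 0.36 ] xel 8.6 yel -1.0 az -90.8 j [ 0.05  0.15  1.39 -0.15  1.6  -3.08] zlean 8.7 az -84
3 p [0.467 0.037 0.349] xel 13.2 yel -0.8 az -85.5 j [ 0.14  0.14  1.45 -0.23  1.56 -3.08] zlean 13.2 az -82
4 p [0.453 0.042 0.337] xel 17.8 yel -0.1 az -79.7 j [ 0.22  0.13  1.51 -0.31  1.51 -3.08] zlean 17.8 az -79
5 p [0.441 0.044 0.324] xel 22.5 yel 1.2 az -73.4 j [ 0.3   0.13  1.58 -0.39  1.47 -3.08] zlean 22.5 az -77
6 p [0.431 0.043 0.311] xel 27.0 yel 3.2 az -66.4 j [ 0.37  0.14  1.64 -0.48  1.43 -3.08] zlean 27.2 az -74
7 p [0.425 0.038 0.296] xel 31.3 yel 5.9 az -58.6 j [ 0.43  0.16  1.71 -0.57  1.38 -3.08] zlean 32.0 az -72
```

```bash
python3 -m jog '[[60,0,0,-0.187,255]]'>/dev/null; python3 -m jog '[[60,0,0,-0.187,255]]'>/dev/null; python3 -m jog '[[60,0,0,-0.187,255]]'>/dev/null; python3 -m jog '[[60,0,0,-0.187,255]]'>/dev/null; python3 -m jog '[[60,0,0,-0.187,255]]'>/dev/null; python3 -m jog '[[60,0,0,-0.187,255]]'>/dev/null;python3 -m jog '[[60,0,0,-0.187,255]]'>/dev/null;  python3 st.py
python3 -m jog '[[0,0,0,0.18,255],[0,0,0,0.36,255],[0,0,0,0.54,255],[0,0,0,0.72,255],[0,0,0,0.9,255],[0,0,0,1.08,255],[0,0,0,1.26,255],[0,0,0,1.44,255],[0,0,0,1.62,255],[0,0,0,1.8,255],[0,0,0,1.98,255],[0,0,0,2.16,255],[0,0,0,2.34,255],[0,0,0,2.52,255],[0,0,0,2.7,255],[0,0,0,2.88,255],[0,0,0,3.06,255]]' >/dev/null; python3 st.py
```

```text
t 27.3 pos [0.4191 0.0488 0.3055] r 0.4219 j [ 0.4245  0.1386  1.683  -0.5198  1.4142 -3.0817]
xax [ 0.4168 -0.7674  0.4871] az -61.49 elev x 29.15 elev y 4.88 zax [ 0.1459 -0.4725 -0.8692]
F [-0.5448 -0.2943 -4.5488] M [ 0.724  0.429 -0.005] Mtool [-0.0299 -0.8359 -0.0928] w 0.6074987174646272
t 29.425 pos [0.4185 0.0487 0.3051] r 0.4214 j [ 0.4244  0.1385  1.6838 -0.5193  1.4143 -0.0157]
xax [-0.4837  0.7327 -0.4788] az 123.43 elev x -28.6 elev y -7.02 zax [ 0.145  -0.4724 -0.8694]
F [-0.4168 -0.3801 -4.1984] M [0.6741 0.218  0.0243] Mtool [-0.178   0.6857 -0.0263] w 0.6121613952099605
```

```bash
time python3 pl2.py 1 18 3.2 "[.32,.36,.4,.44]" "[.16,.2,.24,.28]" .29
```

```text
0.9584280908055438
  0.44
  0.2
  6
  [110.  95. -56.]
  p [0.48  0.151 0.328] xel 23.9 yel 8.2 az -54.5 j [ 0.51  0.28  1.39 -0.43  1.59  3.08] zlean 25.5 az -76
  p [0.466 0.067 0.339] xel -0.7 yel -0.6 az -86.2 j [0.   0.13 1.46 0.01 1.55 3.08] zlean 1.0 az 53
0.9847543970357842
  0.4
  0.2
  5.5
  [129.  60. -62.]
  p [0.444 0.141 0.332] xel 23.1 yel 8.2 az -54.0 j [ 0.51  0.22  1.46 -0.41  1.58  3.08] zlean 24.7 az -76
  p [0.421 0.062 0.336] xel -0.1 yel -1.0 az -86.3 j [0.   0.05 1.55 0.   1.52 3.08] zlean 1.0 az 7
0.9887591476870112
  0.36
  0.2
  5.25
  [148.  26. -67.]
  p [0.406 0.135 0.331] xel 22.1 yel 8.6 az -52.7 j [ 0.53  0.16  1.53 -0.4   1.58  3.08] zlean 23.9 az -76
  p [0.375 0.059 0.33 ] xel 0.1 yel -1.0 az -86.5 j [ 0.   -0.02  1.65 -0.    1.5   3.08] zlean 1.0 az -2
1.0846377176259066
  0.32
  0.2
  5.25
  [168.  -9. -73.]
  p [0.37  0.13  0.331] xel 21.2 yel 9.0 az -51.5 j [ 0.56  0.11  1.59 -0.38  1.58  3.08] zlean 23.2 az -77
  p [0.33  0.055 0.324] xel -0.5 yel -1.0 az -88.0 j [-0.03 -0.1   1.73  0.01  1.49  3.08] zlean 1.1 az 27
real	0m12.594s
user	0m12.467s
sys	0m0.126s
```

Use the (0.44, 0.20) option.

```bash
python3 -m jog '[[110,95,-56,0.18,255],[110,95,-56,0.36,255],[110,95,-56,0.54,255],[110,95,-56,0.72,255],[110,95,-56,0.9,255],[110,95,-56,1.08,255],[110,95,-56,1.26,255],[110,95,-56,1.44,255],[110,95,-56,1.62,255],[110,95,-56,1.8,255],[110,95,-56,1.98,255],[110,95,-56,2.16,255],[110,95,-56,2.34,255],[110,95,-56,2.52,255],[110,95,-56,2.7,255],[110,95,-56,2.88,255],[110,95,-56,3.06,255],[110,95,-56,3.2,255]]' >/dev/null; python3 st.py; python3 -m jog '[[-60,0,0,0.187,255]]'>/dev/null; python3 -m jog '[[-60,0,0,0.187,255]]'>/dev/null; python3 -m jog '[[-60,0,0,0.187,255]]'>/dev/null;python3 -m jog '[[-60,0,0,0.187,255]]'>/dev/null;python3 st.py; python3 un.py 1 4
```

```text
t 31.675 pos [0.4781 0.1567 0.3262] r 0.5032 j [ 0.5194  0.2844  1.3949 -0.4341  1.5876  3.0817]
xax [ 0.5408 -0.7345  0.41  ] az -53.63 elev x 24.21 elev y 8.52 zax [ 0.109  -0.4221 -0.9   ]
F [ 0.7078 -0.081  -4.2251] M [ 0.6276  0.3246 -0.0166] Mtool [ 0.0942 -0.6984 -0.0537] w 0.6047219895754137
t 32.175 pos [0.4861 0.1028 0.3493] r 0.4968 j [ 0.2238  0.2058  1.3573 -0.1767  1.6058  3.0817]
xax [ 0.2752 -0.9455  0.1739] az -73.77 elev x 10.01 elev y 2.14 zax [ 0.0122 -0.1774 -0.9841]
F [-0.5736 -0.4261 -3.2168] M [0.3401 0.1492 0.0245] Mtool [-0.0432 -0.3667 -0.0464] w 0.6083758860920119
p [0.488 0.103 0.346] xel 10.0 yel 2.1 az -73.8 j [ 0.22  0.21  1.36 -0.18  1.61  3.08] zlean 10.2 az -86
0 0 [  0.7 -10.2] p [0.488 0.103 0.346] xel 10.0 yel 2.1 az -73.8 j [ 0.22  0.21  1.36 -0.18  1.61  3.08] zlean 10.2 az -86
0 0.25 [ 0.4 -9.1] p [0.489 0.099 0.347] xel 8.9 yel 1.9 az -75.0 j [ 0.2   0.2   1.36 -0.16  1.61  3.08] zlean 9.2 az -87
0 0.5 [ 0.3 -8. ] p [0.488 0.095 0.348] xel 7.9 yel 1.6 az -76.2 j [ 0.18  0.2   1.36 -0.14  1.61  3.08] zlean 8.1 az -88
0 0.75 [ 0.2 -6.9] p [0.48
[... 856 characters left out ...]
.065 0.339] xel -1.0 yel -0.4 az -86.6 j [-0.    0.14  1.44  0.02  1.55  3.08] zlean 1.1 az 74
2 0.75 [0.5 2.2] p [0.469 0.062 0.337] xel -2.2 yel -0.5 az -88.0 j [-0.03  0.13  1.46  0.04  1.54  3.08] zlean 2.3 az 78
3 0 [0.7 3.4] p [0.465 0.06  0.335] xel -3.4 yel -0.8 az -89.4 j [-0.05  0.12  1.48  0.06  1.53  3.08] zlean 3.5 az 78
3 0.25 [0.8 4.5] p [0.463 0.057 0.334] xel -4.6 yel -0.8 az -90.8 j [-0.07  0.12  1.49  0.08  1.53  3.08] zlean 4.6 az 80
3 0.5 [1.  5.7] p [0.46  0.054 0.332] xel -5.7 yel -0.8 az -92.2 j [-0.1   0.11  1.5   0.1   1.52  3.08] zlean 5.8 az 80
3 0.75 [1.3 6.8] p [0.457 0.052 0.33 ] xel -6.9 yel -0.9 az -93.7 j [-0.12  0.11  1.52  0.12  1.51  3.08] zlean 7.0 az 79
```

```bash
python3 -m jog '[[-60,0,0,0.187,255]]'>/dev/null; python3 -m jog '[[-60,0,0,0.187,255]]'>/dev/null; python3 st.py|head -2;  python3 -m jog '[[-22,0,0,0.07,255]]'>/dev/null; python3 st.py; python3 w.py .4741 .0287 .15
```

```text
t 32.425 pos [0.4744 0.0717 0.345 ] r 0.4797 j [ 0.0523  0.1562  1.4167 -0.0334  1.5675  3.0817]
xax [ 0.112  -0.9931  0.0334] az -83.57 elev x 1.91 elev y 0.05 zax [ 0.0029 -0.0333 -0.9994]
t 32.55 pos [0.4717 0.0652 0.3442] r 0.4762 j [ 0.0164  0.1483  1.4278 -0.0056  1.5634  3.0817]
xax [ 0.0762 -0.9971  0.0057] az -85.63 elev x 0.32 elev y -0.1 zax [ 0.0021 -0.0055 -1.    ]
F [-0.6151 -0.165  -3.5315] M [0.0156 0.1519 0.0316] Mtool [-0.1501 -0.0272 -0.0324] w 0.612690301475207
tool shift mm [ 35.5   0.8 194.4]
```

```bash
python3 -m jog '[[35,1,50,-0.18,255],[35,1,50,-0.36,255],[35,1,100,-0.54,255],[35,1,100,-0.72,255],[35,1,150,-0.9,255],[35,1,150,-1.08,255],[35,1,180,-1.26,255],[35,1,194,-1.44,255],[35,1,194,-1.62,255],[35,1,194,-1.8,255],[35,1,194,-1.98,255],[35,1,194,-2.16,255],[35,1,194,-2.34,255],[35,1,194,-2.52,255],[35,1,194,-2.7,255],[35,1,194,-2.88,255],[35,1,194,-3.06,255],[35,1,194,-3.24,255],[35,1,194,-3.42,255],[35,1,194,-3.6,255]]'>/dev/null; python3 st.py; python3 w.py .4741 .0287 .0329
```

```text
t 35.05 pos [0.4738 0.0296 0.1503] r 0.4747 j [-0.0589  0.3258  1.7496 -0.0066  1.0642 -0.5977]
xax [-0.5158  0.8567 -0.0058] az 121.05 elev x -0.33 elev y -0.1 zax [ 0.0016 -0.0058 -1.    ]
F [ 0.365  -0.0239 -3.6174] M [-0.0358  0.0048  0.0294] Mtool [ 0.0224 -0.0282 -0.0295] w 0.6071439394021528
tool shift mm [ -0.2   0.  117.4]
```

```bash
python3 -m jog '[[0,0,30,-0.18,255],[0,0,40,-0.36,255],[0,0,40,-0.54,255],[0,0,40,-0.72,255],[0,0,45,-0.9,255],[0,0,50,-1.08,255],[0,0,60,-1.145,255],[0,0,100,-1.145,255],[0,0,103,-1.145,255]]'>/dev/null; python3 st.py; python3 w.py .4741 .0287 .0329; python3 - <<'E'
from plant import manip
import cv2
d=manip.snapshot("scene")
cv2.imwrite("pics/p2.png",cv2.resize(d["image"][120:230,240,:][:, ::-1] if 0 else d["image"][120:230,240:400,::-1],None,fx=4.9,fy=4.9,interpolation=cv2.INTER_CUBIC))
E
```

```text
t 36.175 pos [0.4724 0.0294 0.0457] r 0.4733 j [-0.0592  0.4908  1.8625 -0.0084  0.7907 -1.7414]
xax [-0.9931 -0.1169  0.0035] az -173.28 elev x 0.2 elev y -0.31 zax [-0.0028 -0.0058 -1.    ]
F [ 0.7532 -0.0284 -3.483 ] M [ 0.0063  0.0564 -0.0451] Mtool [-0.013   0.0555  0.0447] w 0.6119924290540327
tool shift mm [-1.7 -0.8 12.7]
```

View pics/p2.png

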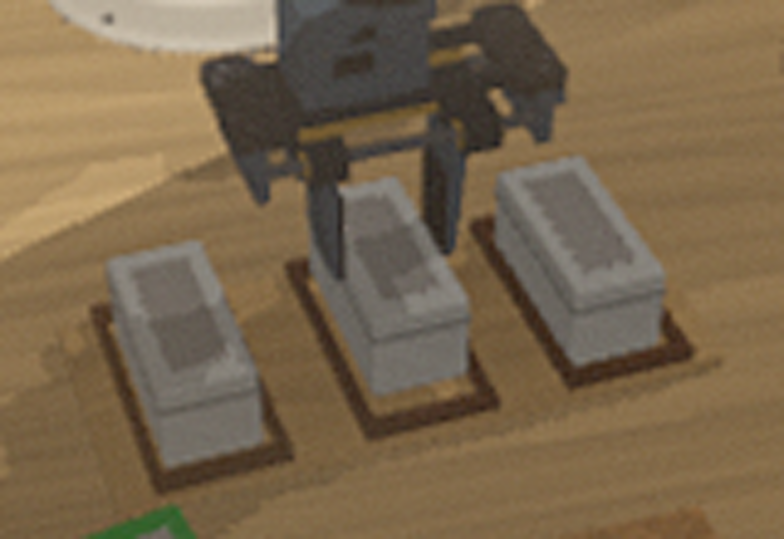

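```bash
python3 -m jog '[[-2,-1,8,0,255],[-2,-1,12,0,255],[-2,-1,12,0,255],[-2,-1,12,0,0],[-2,-1,12,0,0],[-2,-1,12,0,0]]'>/dev/null; python3 st.py; python3 w.py .4878 -.0903 .0325
```

```text
t 36.975 pos [0.4753 0.0285 0.0348] r 0.4762 j [-0.0609  0.5123  1.8665 -0.0086  0.7634 -1.7424]
xax [-0.9932 -0.1167  0.0016] az -173.3 elev x 0.09 elev y -0.33 zax [-0.0009 -0.0059 -1.    ]
F [ 0.376  -0.1765 -0.0657] M [ 0.0211  0.0526 -0.0113] Mtool [-0.0271  0.0498  0.011 ] w 0.9044626771183897
tool shift mm [   1.5 -119.4    3. ]
```

```bash
python3 -m jog '[[0,0,-55,0,0],[0,-20,-75,0,0],[2,-80,-75,0,0],[2,-119,-75,0,0],[2,-119,-72,0,0],[2,-119,-30,0,0],[2,-119,0,0,0],[2,-119,2,0,0],[2,-119,2,0,255],[2,-119,2,0,255],[2,-119,2,0,255],[2,-119,2,0,255],[2,-119,2,0,255]]'>/dev/null; python3 st.py; python3 w.py .5 -.02 .38
```

```text
t 38.6 pos [ 0.4875 -0.09    0.0339] r 0.4958 j [-0.2985  0.5311  1.822  -0.0082  0.7869 -1.9805]
xax [-0.9932 -0.1167  0.0008] az -173.3 elev x 0.05 elev y -0.34 zax [-0.0001 -0.006  -1.    ]
F [-1.1231  1.5149  8.1049] M [0.2672 0.1945 0.0195] Mtool [-0.2881  0.1618 -0.0208] w 0.6081505886568107
tool shift mm [ -20.3   66.  -346.5]
```

```bash
python3 -m jog '[[0,0,-40,0,255],[0,0,-70,0,255],[0,0,-70,0,255],[0,0,-70,0,255]]'>/dev/null; python3 st.py|tail -1; python3 -m jog '[[0,10,-60,-0.18,255],[-5,25,-120,-0.36,255],[-12,50,-180,-0.54,255],[-20,66,-240,-0.72,255],[-20,66,-277,-0.9,255],[-20,66,-277,-1.08,255],[-20,66,-277,-1.22,255]]'>/dev/null; python3 st.py; python3 - <<'E'
from plan import *
q=cur()
for n in range(1,8):
    q=row(q,[60,0,0],-.187)
print(n,desc2(q))
E
```

```text
F [-0.8902  0.4096 -4.8033] M [0.0526 0.0469 0.0342] Mtool [-0.0576  0.0403 -0.0345] w 0.6103360862242039
t 39.975 pos [ 0.4994 -0.0199  0.3782] r 0.4998 j [-0.1549  0.1753  1.3069 -0.0058  1.6619 -3.0684]
xax [-0.2266 -0.974   0.006 ] az -103.1 elev x 0.34 elev y 0.12 zax [-0.0034 -0.0054 -1.    ]
F [ 0.1737  0.3869 -4.6488] M [ 0.0271  0.1185 -0.0071] Mtool [-0.1216  0.0005  0.0063] w 0.6099738514042575
7 p [0.427 0.02  0.294] xel 31.3 yel 6.2 az -60.9 j [ 0.39  0.16  1.71 -0.57  1.38 -3.08] zlean 32.0 az -75
```

```bash
python3 -m jog '[[60,0,0,-0.187,255]]'>/dev/null; python3 -m jog '[[60,0,0,-0.187,255]]'>/dev/null; python3 -m jog '[[60,0,0,-0.187,255]]'>/dev/null; python3 -m jog '[[60,0,0,-0.187,255]]'>/dev/null; python3 -m jog '[[60,0,0,-0.187,255]]'>/dev/null; python3 -m jog '[[60,0,0,-0.187,255]]'>/dev/null;python3 -m jog '[[60,0,0,-0.187,255]]'>/dev/null;  python3 st.py
python3 -m jog '[[0,0,0,0.18,255],[0,0,0,0.36,255],[0,0,0,0.54,255],[0,0,0,0.72,255],[0,0,0,0.9,255],[0,0,0,1.08,255],[0,0,0,1.26,255],[0,0,0,1.44,255],[0,0,0,1.62,255],[0,0,0,1.8,255],[0,0,0,1.98,255],[0,0,0,2.16,255],[0,0,0,2.34,255],[0,0,0,2.52,255],[0,0,0,2.7,255],[0,0,0,2.88,255],[0,0,0,3.06,255]]' >/dev/null; python3 st.py;  python3 pl2.py 1 18 3.2 "[.38,.44]" "[.14,.17,.2,.23]" .29
```

```text
t 40.85 pos [0.424  0.0285 0.2928] r 0.425 j [ 0.3726  0.1632  1.6897 -0.5202  1.3985 -3.0817]
xax [ 0.3907 -0.7827  0.4844] az -63.47 elev x 28.98 elev y 5.88 zax [ 0.1101 -0.4828 -0.8688]
F [-0.9043  0.4073 -4.6191] M [ 0.7066  0.3104 -0.0375] Mtool [ 0.015  -0.7715 -0.0395] w 0.6070387560506955
t 42.975 pos [0.4234 0.0286 0.2911] r 0.4244 j [ 0.3725  0.1653  1.6916 -0.5194  1.3971 -0.0157]
xax [-0.4604  0.7506 -0.474 ] az 121.52 elev x -28.29 elev y -8.14 zax [ 0.1076 -0.4828 -0.8691]
F [ 0.3632 -1.8366 -5.1764] M [ 0.3202  0.0233 -0.0096] Mtool [-0.1254  0.294   0.0315] w 0.6083235369378905
0.39644217467587894
  0.44
  0.17
  6
  [101.  80. -66.]
  p [0.475 0.122 0.326] xel 23.9 yel 9.1 az -56.9 j [ 0.46  0.27  1.41 -0.43  1.59  3.08] zlean 25.8 az -80
  p [0.454 0.037 0.337] xel -0.4 yel -0.1 az -89.6 j [-0.06  0.11  1.48  0.01  1.55  3.08] zlean 0.4 az 72
0.9218128126270603
  0.38
  0.17
  5.5
  [129.  27. -72.]
  p [0.42  0.106 0.331] xel 22.8 yel 9.1 az -56.3 j [ 0.47  0.17  1.52 -0.41  1.58  3.08] zlean 24.7 az -80
  p [0.384 0.029 0.331] xel -0.2 yel -0.9 az -91.3 j [-0.08 -0.01  1.63  0.    1.51  3.08] zlean 0.9 az 10
1.505450664210957
  0.44
  0.2
  6.5
  [124.  93. -80.]
  p [0.482 0.147 0.331] xel 23.4 yel 9.6 az -55.9 j [ 0.49  0.3   1.35 -0.42  1.64  3.08] zlean 25.6 az -81
  p [0.477 0.047 0.353] xel -0.6 yel 1.4 az -88.4 j [-0.03  0.16  1.38  0.01  1.62  3.08] zlean 1.5 az 158
1.6955318686113185
  0.38
  0.2
  6
  [151.  40. -87.]
  p [0.427 0.135 0.333] xel 22.1 yel 10.0 az -54.5 j [ 0.51  0.21  1.47 -0.4   1.62  3.08] zlean 24.4 az -81
  p [0.396 0.043 0.337] xel -1.6 yel 0.5 az -90.5 j [-0.07  0.02  1.59  0.03  1.55  3.08] zlean 1.7 az 105
```

```bash
python3 -m jog '[[101,80,-66,0.18,255],[101,80,-66,0.36,255],[101,80,-66,0.54,255],[101,80,-66,0.72,255],[101,80,-66,0.9,255],[101,80,-66,1.08,255],[101,80,-66,1.26,255],[101,80,-66,1.44,255],[101,80,-66,1.62,255],[101,80,-66,1.8,255],[101,80,-66,1.98,255],[101,80,-66,2.16,255],[101,80,-66,2.34,255],[101,80,-66,2.52,255],[101,80,-66,2.7,255],[101,80,-66,2.88,255],[101,80,-66,3.06,255],[101,80,-66,3.2,255]]' >/dev/null; python3 st.py; python3 -m jog '[[-60,0,0,0.187,255]]'>/dev/null; python3 -m jog '[[-60,0,0,0.187,255]]'>/dev/null; python3 -m jog '[[-60,0,0,0.187,255]]'>/dev/null;python3 -m jog '[[-60,0,0,0.187,255]]'>/dev/null;python3 -m jog '[[-60,0,0,0.187,255]]'>/dev/null;python3 st.py; python3 un.py 1 2
```

```text
t 45.225 pos [0.4752 0.1263 0.3228] r 0.4917 j [ 0.4679  0.2777  1.4163 -0.435   1.5889  3.0815]
xax [ 0.5077 -0.7582  0.4091] az -56.19 elev x 24.15 elev y 9.44 zax [ 0.0745 -0.4344 -0.8976]
F [ 0.7389 -0.2663 -3.7568] M [0.6311 0.1475 0.0212] Mtool [ 0.2173 -0.6099 -0.0361] w 0.6112604524954653
t 45.85 pos [0.473  0.0547 0.3377] r 0.4761 j [ 0.0781  0.1771  1.4152 -0.11    1.5785  3.0817]
xax [ 0.1394 -0.9843  0.1078] az -81.94 elev x 6.19 elev y 2.04 zax [-0.0204 -0.1117 -0.9935]
F [-0.2989 -0.5047 -5.7765] M [0.102  0.077  0.0242] Mtool [-0.059  -0.1106 -0.0347] w 0.6060783755619814
p [0.475 0.054 0.335] xel 6.2 yel 2.0 az -81.9 j [ 0.08  0.18  1.42 -0.11  1.58  3.08] zlean 6.5 az -100
0 0 [-1.2 -6.4] p [0.475 0.054 0.335] xel 6.2 yel 2.0 az -81.9 j [ 0.08  0.18  1.42 -0.11  1.58  3.08] zlean 6.5 az -100
0 0.25 [-1.2 -5.3] p [0.474 0.051 0.335] xel 5.1 yel 1.8 az -83.2 j [ 0.05  0.17  1.42 -0.09  1.58  3.08] zlean 5.4 az -103
0 0.5 [-1.2 -4.1] p [0.473 0.047 0.335] xel 4.0 yel 1.6 az -84.5 j [ 0.03  0.17  1.43 -0.07  1.57  3.08] zlean 4.3 az -106
0 0.75 [-1.1 -3. ] p [0.47  0.044 0.333] xel 2.9 yel 1.3 az -85.9 j [ 0.01  0.16  1.44 -0.05  1.57  3.08] zlean 3.2 az -110
1 0 [-0.9 -1.8] p [0.466 0.04  0.331] xel 1.8 yel 1.0 az -87.3 j [-0.02  0.15  1.45 -0.03  1.55  3.08] zlean 2.0 az -116
1 0.25 [-0.9 -0.7] p [0.465 0.037 0.331] xel 0.7 yel 0.9 az -88.6 j [-0.04  0.14  1.46 -0.01  1.55  3.08] zlean 1.1 az -141
1 0.5 [-0.7  0.5] p [0.462 0.034 0.33 ] xel -0.5 yel 0.7 az -90.0 j [-0.06  0.14  1.47  0.01  1.55  3.08] zlean 0.8 az 147
1 0.75 [-0.5  1.6] p [0.459 0.031 0.328] xel -1.6 yel 0.5 az -91.4 j [-0.08  0.13  1.49  0.03  1.54  3.08] zlean 1.7 az 107
```

```bash
python3 -m jog '[[-60,0,0,0.187,255]]'>/dev/null; python3 st.py|head -2;  python3 -m jog '[[-30,0,0,0.09,255]]'>/dev/null; python3 st.py; python3 w.py .4875 -.09 .15
```

```text
t 45.975 pos [0.4646 0.0404 0.3329] r 0.4663 j [-0.0104  0.1532  1.4522 -0.0376  1.5546  3.0817]
xax [ 0.0507 -0.998   0.0364] az -87.09 elev x 2.09 elev y 1.18 zax [-0.0188 -0.0374 -0.9991]
t 46.1 pos [0.4605 0.0338 0.3301] r 0.4617 j [-0.0554  0.1449  1.4692 -0.001   1.5463  3.0817]
xax [ 0.0046 -1.     -0.0001] az -89.74 elev x -0.01 elev y 1.08 zax [-0.0188  0.     -0.9998]
F [-0.5365  0.3572 -4.0208] M [-0.0347  0.1023 -0.0119] Mtool [-0.1025  0.034   0.0126] w 0.6070762609266905
tool shift mm [123.9 -29.8 179.6]
```

```bash
python3 -m jog '[[124,-30,30,-0.18,255],[124,-30,60,-0.36,255],[124,-30,90,-0.54,255],[124,-30,110,-0.72,255],[124,-30,150,-0.9,255],[124,-30,150,-1.08,255],[124,-30,180,-1.26,255],[124,-30,180,-1.44,255],[124,-30,180,-1.62,255],[124,-30,180,-1.8,255],[124,-30,180,-1.98,255],[124,-30,180,-2.16,255],[124,-30,180,-2.34,255],[124,-30,180,-2.52,255],[124,-30,180,-2.7,255],[124,-30,180,-2.88,255],[124,-30,180,-3.06,255],[124,-30,180,-3.24,255],[124,-30,180,-3.42,255],[124,-30,180,-3.6,255]]'>/dev/null; python3 st.py; python3 w.py .4875 -.09 .034
```

```text
t 48.6 pos [ 0.4868 -0.0899  0.1479] r 0.495 j [-0.2989  0.367   1.6875 -0.0062  1.1079 -0.7649]
xax [-0.4517  0.8921  0.0105] az 116.85 elev x 0.6 elev y -1.08 zax [-0.0215  0.0009 -0.9998]
F [-0.2479  0.6532 -5.1275] M [0.0417 0.033  0.0554] Mtool [ 0.0112  0.0511 -0.0563] w 0.6074138498919478
tool shift mm [ -1.7   2.7 113.9]
```

```bash
python3 -m jog '[[-2,3,30,-0.18,255],[-2,3,38,-0.36,255],[-2,3,38,-0.54,255],[-2,3,38,-0.72,255],[-2,3,40,-0.9,255],[-2,3,45,-1.08,255],[-2,3,50,-1.219,255],[-2,3,95,-1.219,255],[-2,3,100,-1.219,255],[-2,3,100,-1.219,255]]'>/dev/null; python3 st.py; python3 w.py .4875 -.09 .034; python3 - <<'E'
from plant import manip
import cv2
d=manip.snapshot("scene")
cv2.imwrite("pics/p3.png",cv2.resize(d["image"][120:230,240:400,::-1],None,fx=4.9,fy=4.9,interpolation=cv2.INTER_CUBIC))
E
```

```text
t 49.85 pos [ 0.4878 -0.0901  0.0477] r 0.496 j [-0.2988  0.5171  1.7882 -0.0072  0.8589 -1.9815]
xax [-0.9929 -0.1165  0.0229] az -173.31 elev x 1.31 elev y 0.24 zax [-0.0232  0.0014 -0.9997]
F [ 0.3657 -0.1611 -3.9134] M [0.0238 0.0615 0.052 ] Mtool [-0.0296  0.0586 -0.0525] w 0.6111546669291248
tool shift mm [-0.1  0.  13.7]
```

View pics/p3.png

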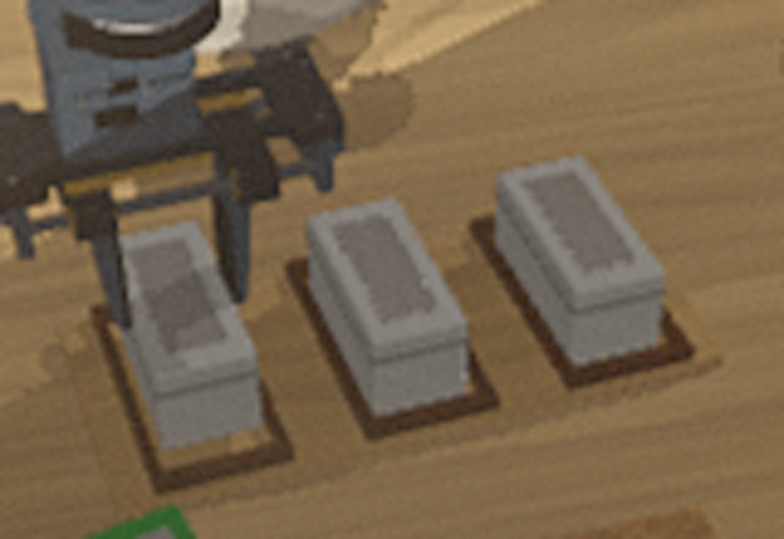

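```bash
python3 -m jog '[[0,0,8,0,255],[0,0,13,0,255],[0,0,13,0,255],[0,0,13,0,0],[0,0,13,0,0],[0,0,13,0,0],[0,0,13,0,0]]'>/dev/null; python3 st.py;  python3 -m jog '[[0,0,0,0,255],[0,0,0,0,255],[0,0,0,0,255],[0,0,0,0,255],[0,0,0,0,255]]'>/dev/null; python3 st.py; python3 w.py .4875 -.09 .2;python3 w.py .6875 .1154 .22
```

```text
t 50.775 pos [ 0.4882 -0.0902  0.0354] r 0.4965 j [-0.2989  0.5373  1.7986 -0.0074  0.8263 -1.9814]
xax [-0.993  -0.1165  0.0212] az -173.31 elev x 1.21 elev y 0.19 zax [-0.0214  0.0009 -0.9998]
F [-0.399  -0.2233 -0.2061] M [ 0.0125 -0.0182  0.0109] Mtool [-0.01   -0.0195 -0.0112] w 0.9926593116301081
t 51.4 pos [ 0.4882 -0.0902  0.0354] r 0.4965 j [-0.2989  0.5373  1.7987 -0.0074  0.8263 -1.9814]
xax [-0.993  -0.1166  0.0212] az -173.3 elev x 1.21 elev y 0.19 zax [-0.0214  0.0009 -0.9998]
F [-0.3085  0.5823 -0.903 ] M [ 0.083  -0.0192  0.007 ] Mtool [-0.08   -0.0287 -0.0088] w 0.6060479264475805
tool shift mm [   4.1    0.9 -164.5]
tool shift mm [-218.   181.6 -188.6]
```

```bash
python3 -m jog '[[0,0,-50,0,255],[0,0,-110,0,255],[-20,17,-150,0,255],[-60,50,-192,0,255],[-100,84,-192,0,255],[-140,117,-192,0,255],[-180,150,-192,0,255],[-205,172,-192,0,255],[-218,182,-192,0,255],[-218,182,-192,0,255],[-218,182,-192,0,255],[-218,182,-192,0,255],[-218,182,-192,0,255],[-218,182,-192,0,255]]'>/dev/null; python3 st.py; python3 - <<'E'
from plant import manip
import cv2
for n in("scene","top"):
    d=manip.snapshot(n)
    cv2.imwrite(f"pics/f{n}.png",cv2.resize(d["image"][60:300,180:500,::-1],None,fx=2.4,fy=2.4,interpolation=cv2.INTER_CUBIC))
E
```

```text
t 53.15 pos [0.6875 0.1155 0.2235] r 0.6971 j [ 0.0795  0.5837  1.0677  0.0026  1.5113 -1.608 ]
xax [-0.993  -0.1163  0.0211] az -173.32 elev x 1.21 elev y 0.19 zax [-0.0213  0.0009 -0.9998]
F [-0.4176 -0.17   -3.0947] M [ 0.0549 -0.0096 -0.0102] Mtool [-0.0536 -0.0159  0.009 ] w 0.6050995158551643
```

View pics/fscene.png

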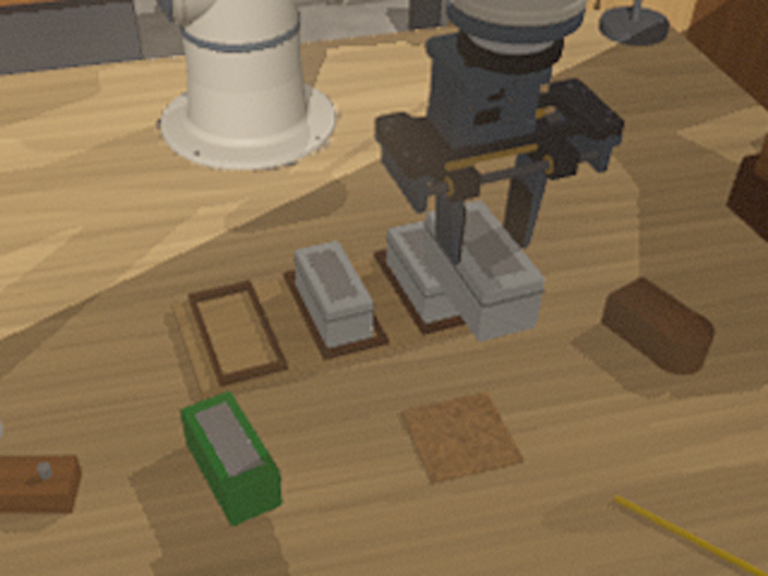

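View pics/ftop.png

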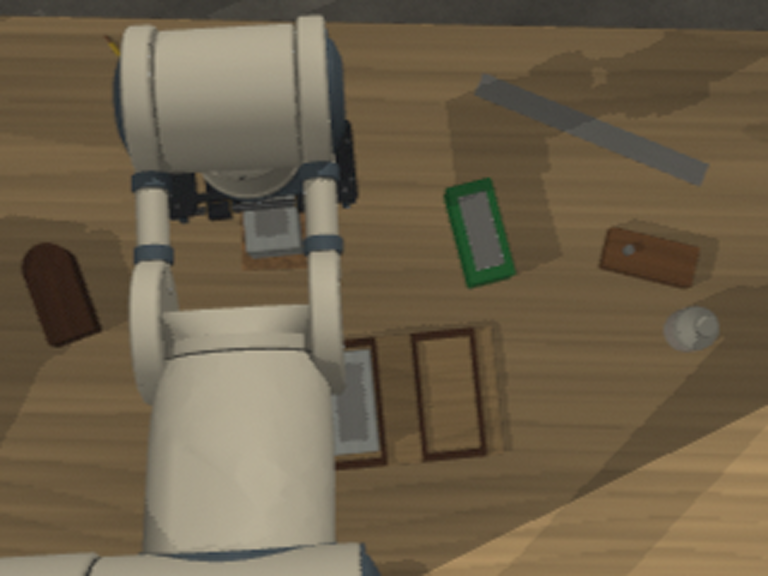

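```bash
for i in 1 2 3 4 5 6 7 8 9 10 11 12; do python3 -m jog '[[0,0,0,0,255]]'>/dev/null; python3 st.py | tail -1; done
```

```text
F [-0.2305  0.7772 -4.3096] M [ 0.0712 -0.0334 -0.0394] Mtool [-0.0677 -0.0416  0.0379] w 0.6030659345949346
F [-0.2805 -0.3847 -2.8562] M [ 0.0801  0.01   -0.015 ] Mtool [-0.081   0.0005  0.0133] w 0.6060561370130043
F [-1.1207 -0.3625 -4.2723] M [ 0.0231  0.0317 -0.0028] Mtool [-0.0267  0.0288  0.0023] w 0.6075414630294607
F [ 1.224  -0.3698 -3.8323] M [-0.0227 -0.003   0.0068] Mtool [ 0.023  -0.0003 -0.0063] w 0.6040092978044975
F [ 0.2216  0.7549 -4.466 ] M [ 0.0207 -0.039  -0.0138] Mtool [-0.0163 -0.0412  0.0134] w 0.6072059541844649
F [ 0.0078 -0.4081 -4.8919] M [ 0.0193  0.011  -0.0235] Mtool [-0.0209  0.0087  0.0231] w 0.6073084433647657
F [-0.4198  0.3978 -3.2237] M [ 0.0133  0.0336 -0.0202] Mtool [-0.0176  0.0318  0.02  ] w 0.607816285623381
F [-0.3882  0.0206 -3.7874] M [ 0.0212 -0.0032  0.0423] Mtool [-0.0198 -0.0055 -0.0428] w 0.6059106552005011
F [-0.4961 -0.4668 -4.0406] M [ 0.0087 -0.0165 -0.0164] Mtool [-0.0071 -0.0175  0.0162] w 0.6079669745495648
F [ 0.0121  0.3194 -3.6697] M [ 0.0358  0.0059 -0.0239] Mtool [-0.0368  0.0016  0.0231] w 0.606499773031121
F [ 0.0473 -0.5264 -3.7978] M [ 0.0092 -0.0128 -0.0202] Mtool [-0.0081 -0.0139  0.02  ] w 0.6029396117009841
F [ 0.6817 -0.2481 -3.8481] M [0.0128 0.0508 0.0159] Mtool [-0.0183  0.049  -0.0162] w 0.6057713915358874
```

```bash
python3 -m jog '[[0,0,0,0.18,255],[0,0,0,0.36,255],[0,0,0,0.54,255],[0,0,0,0.72,255],[0,0,0,0.9,255],[0,0,0,1.08,255],[0,0,0,1.26,255],[0,0,0,1.44,255],[0,0,0,1.62,255],[0,0,0,1.8,255],[0,0,0,1.98,255],[0,0,0,2.16,255],[0,0,0,2.34,255],[0,0,0,2.52,255],[0,0,0,2.7,255],[0,0,0,2.88,255],[0,0,0,3.06,255],[0,0,0,3.14,255],[0,0,0,3.14,255],[0,0,0,3.14,255]]' >/dev/null; python3 st.py; for i in 1 2 3 4 5 6 7 8 9 10; do python3 -m jog '[[0,0,0,0,255]]'>/dev/null; python3 st.py | tail -1; done
```

```text
t 57.25 pos [0.6875 0.1157 0.2234] r 0.6972 j [0.0797 0.5839 1.0676 0.0026 1.5113 1.5299]
xax [ 0.9925  0.1201 -0.0211] az 6.9 elev x -1.21 elev y -0.2 zax [-0.0214  0.0009 -0.9998]
F [-0.407   0.3338 -4.4495] M [-0.0402  0.1321  0.0174] Mtool [-0.0244 -0.136  -0.0164] w 0.6054767325283411
F [ 0.0916  0.3852 -4.8515] M [-0.0694  0.0634  0.0044] Mtool [-0.0613 -0.0714 -0.0029] w 0.6063636795523366
F [-1.0827  0.3556 -4.4808] M [-0.0911  0.1755 -0.0217] Mtool [-0.0685 -0.1853  0.0238] w 0.605467279029797
F [ 0.2514  0.0637 -3.9284] M [-0.0454  0.0748 -0.072 ] Mtool [-0.0344 -0.0796  0.073 ] w 0.6037956399956295
F [-0.2891  0.0179 -4.4219] M [-0.0554  0.0701  0.0834] Mtool [-0.0481 -0.0767 -0.0822] w 0.6051051544582615
F [-0.2049 -0.5621 -4.4   ] M [-0.0558  0.1378  0.0191] Mtool [-0.0389 -0.1437 -0.0178] w 0.6027450073510121
F [ 0.381   0.007  -3.8229] M [-0.0959  0.1182 -0.0077] Mtool [-0.0805 -0.129   0.0099] w 0.604380256197254
F [-0.3098  0.6361 -4.2363] M [-0.1026  0.12   -0.0046] Mtool [-0.087  -0.1317  0.0069] w 0.6026119330721349
F [ 0.4752 -0.3193 -3.9484] M [-0.035   0.1538  0.0108] Mtool [-0.016  -0.157  -0.0099] w 0.6068944825944972
F [-0.5702  0.6186 -5.0958] M [-0.1081  0.1122  0.0241] Mtool [-0.094  -0.1247 -0.0217] w 0.6059177974809947
F [-0.1738  0.0478 -3.4275] M [-0.0516  0.1369 -0.0701] Mtool [-0.0329 -0.142   0.0713] w 0.6046522529507142
```

```bash
python3 - <<'E'
from plant import manip
import numpy as np
s=manip.sense(); print(s["time"],np.round(s["ee_pos"],4),np.round(s["joint_velocities"],4),s["width"])
print(manip.job_done())
E
```

```text
58.5 [0.6875 0.1157 0.2234] [ 0.0005 -0.0004  0.0004 -0.001   0.0014  0.0011] 0.6046522529507142
the job is handed in; nothing more can be done
None
```

I handed in the job at 58.5 s with the right-hand tin held over the middle of the cork mat. I judged it to be the one that rattles.

**What I did:** I worked left, middle, right. Each tin was lifted clear, rocked to about 29° one end down and about 28.5° the other, and put back in its bay before the next lift. The jog command only turns about the tool's axis. So I tilted the gripper by pushing against the last joint's limit and got the opposite end down by turning half a turn.

**Why the right tin:**
- **One end down:** its wrist moment read 0.29 N m, against 0.68 and 0.69 N m for the left and middle tins in the same pose. There was also a side force of about 1.8 N at that moment.
- **Other end down, and level after rocking:** allowing for tilt, it read about 0.1 N m away from the other two, which matches the 0.086 N m expected for the loose piece. The left and middle tins showed no such shift.

**Last checks:**
- **Position:** fingertips at (0.688, 0.116, 0.223), at most 1 mm from my measured mat centre, with the tin's underside about 20 cm above the bench.
- **Level and still:** the tool leans about 1.2°, and joint speeds were close to zero.
- **Scene:** the last picture, taken before a final half turn in place, shows the left and middle tins in their bays and the other things apparently untouched.

**What did not agree:**
- **Moment over the mat:** the averaged level reading showed only about 0.02 N m of end-heaviness, not 0.086. I think the piece shifted during the quick carry, but I did not test that.
- **Sensor noise:** it was about 0.03 N m per reading, so my choice rests mainly on the tilted readings.
- **Tin turned round:** that final half turn was a moment check, so the tin is held end for end from how it lay in its bay.
- **Joint limit:** the last joint read up to 3.083 rad against the stated 3.08 while I tilted against its limit.

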